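# Prop a piston on forked support plates

### The job

The barrel is off this small engine; the piston stands in the air above the crankcase and one orange forked plate already lies under it. Slide more of the plates from the mat in under the piston skirt from the robot's side, prongs astride the con-rod, one at a time and flat on top of each other, until the gap is snug and no further plate would go in; then press gently on the crown so that the piston comes down to sit on the stack. Leave spare plates lying flat on the mat and do not disturb the other things on the bench.

Things in the scene. Friction and masses are not known exactly. Their poses are not given: they have to be found in the camera images.
- engine: aluminium crankcase of a single-cylinder engine on a timber cradle, fixed. Origin on the bench below the cylinder axis; x from its front to the gearbox (away from the robot, give or take the yaw): plates slide in along this x. Round covers reach 97 mm to either side (y), 151 mm high; gearbox to x = 215 mm, 118 mm high
- deck (a point): centre of the crankcase mouth (hole of 62 mm) in the plane of the flat deck on which the plates are laid, 175 mm above the bench; axes as the engine's. The deck is 104 mm long (x) by 108 mm wide (y); two 6 mm high dowels near its far corners are out of the plates' way
- piston: aluminium piston, 57 mm across, 40 mm high, on the cylinder axis. Origin: centre of the skirt's underside. The gap to fill is its height above deck: 13 to 23 mm, two or three plates in all. Steel con-rod below, 14 mm wide (y), 18 mm long (x). It moves only vertically; crank drag (6 N, 25 N s/m) holds it, 5 N down on the crown lowers it slowly, 8 N up lifts it
- crown (a point): centre of the piston's flat top, where to press (40 mm above the skirt's underside)
- mat: black rubber mat, 360 x 360 x 3 mm, fixed flat on the bench; origin at the centre of its underside
- plate_a: orange rigid forked plate, 6 mm thick, 45 g; this one starts home on the deck. Origin: underside, slot centre (on the rod's axis when home); x to the prong tips, z up. Head 72 mm wide, x -38 to 32 mm; slot 22 mm wide, from x = -12 mm to the rounded tips. Tail 30 mm wide, back to x = -110 mm: grip it across near x = -85 mm, just above the underside (tails stack up); there, with the plate home, it overhangs the deck's edge, clear of the piston
- plate_b: orange forked plate identical to plate_a, origin and axes alike; starts flat on the mat, tail roughly towards the robot
- plate_c: orange forked plate identical to plate_a, origin and axes alike; starts flat on the mat, tail roughly towards the robot
- plate_d: orange forked plate identical to plate_a, origin and axes alike; starts flat on the mat, tail roughly towards the robot
- barrel: the removed finned cylinder barrel standing spigot up, 112 x 104 x 96 mm, origin under its centre: leave it alone
- mug: olive green mug, 82 mm in diameter, 95 mm high, origin under its centre: leave it alone
- ratchet: a ratchet wrench lying on the bench, 230 mm long, 25 mm high, origin near its middle, x along it: leave it alone
- carton: a cardboard parts box 60 x 90 x 45 mm, origin under its centre: leave it alone
Not all that is in view belongs to the job. What is shaped like the plate_c but green, purple or turquoise is not meant.

How it is judged:
On the way, in this order (a step that is already met when the one before it is completed fails the run):
1. a second plate lies flat on the first, also astride the con-rod (((horizontal distance between plate_b and piston below 0.01 m and angle between plate_b's own z axis and vertical below 0.06 rad and z of plate_b in the frame of deck between 0.004 and 0.0085 m) or (horizontal distance between plate_c and piston below 0.01 m and angle between plate_c's own z axis and vertical below 0.06 rad and z of plate_c in the frame of deck between 0.004 and 0.0085 m) or (horizontal distance between plate_d and piston below 0.01 m and angle between plate_d's own z axis and vertical below 0.06 rad and z of plate_d in the frame of deck between 0.004 and 0.0085 m))), for 0.2 s.
2. the gripper presses on the piston while the piston sits on the topmost plate (contact force between the fingers and piston above 1 N and ((horizontal distance between plate_a and piston below 0.01 m and angle between plate_a's own z axis and vertical below 0.06 rad and z of plate_a in the frame of piston between -0.0075 and -0.004 m) or (horizontal distance between plate_b and piston below 0.01 m and angle between plate_b's own z axis and vertical below 0.06 rad and z of plate_b in the frame of piston between -0.0075 and -0.004 m) or (horizontal distance between plate_c and piston below 0.01 m and angle between plate_c's own z axis and vertical below 0.06 rad and z of plate_c in the frame of piston between -0.0075 and -0.004 m) or (horizontal distance between plate_d and piston below 0.01 m and angle between plate_d's own z axis and vertical below 0.06 rad and z of plate_d in the frame of piston between -0.0075 and -0.004 m))), for 0.2 s.
At the end, for the whole second after the job is handed in: The piston rests on the top plate (gap under 1.5 mm), its crown under 7.2 mm from its starting height; each plate is either under it, flat (0.06 rad) with its slot within 10 mm of the cylinder axis, or flat on the mat (within 220 mm in x and y of its centre); plates at rest (((horizontal distance between plate_a and piston below 0.01 m and angle between plate_a's own z axis and vertical below 0.06 rad and z of plate_a in the frame of piston between -0.0075 and -0.004 m) or (horizontal distance between plate_b and piston below 0.01 m and angle between plate_b's own z axis and vertical below 0.06 rad and z of plate_b in the frame of piston between -0.0075 and -0.004 m) or (horizontal distance between plate_c and piston below 0.01 m and angle between plate_c's own z axis and vertical below 0.06 rad and z of plate_c in the frame of piston between -0.0075 and -0.004 m) or (horizontal distance between plate_d and piston below 0.01 m and angle between plate_d's own z axis and vertical below 0.06 rad and z of plate_d in the frame of piston between -0.0075 and -0.004 m)) and distance of crown from where it was at the start of the episode below 0.0072 m and ((horizontal distance between plate_a and piston below 0.01 m and angle between plate_a's own z axis and vertical below 0.06 rad and z of plate_a in the frame of piston below 0 m and z of plate_a in the frame of deck between -0.003 and 0.02 m) or (height (world z) of plate_a below 0.008 m and angle between plate_a's own z axis and vertical below 0.06 rad and x of plate_a in the frame of mat between -0.22 and 0.22 m and y of plate_a in the frame of mat between -0.22 and 0.22 m)) and ((horizontal distance between plate_b and piston below 0.01 m and angle between plate_b's own z axis and vertical below 0.06 rad and z of plate_b in the frame of piston below 0 m and z of plate_b in the frame of deck between -0.003 and 0.02 m) or (height (world z) of plate_b below 0.008 m and angle between plate_b's own z axis and vertical below 0.06 rad and x of plate_b in the frame of mat between -0.22 and 0.22 m and y of plate_b in the frame of mat between -0.22 and 0.22 m)) and ((horizontal distance between plate_c and piston below 0.01 m and angle between plate_c's own z axis and vertical below 0.06 rad and z of plate_c in the frame of piston below 0 m and z of plate_c in the frame of deck between -0.003 and 0.02 m) or (height (world z) of plate_c below 0.008 m and angle between plate_c's own z axis and vertical below 0.06 rad and x of plate_c in the frame of mat between -0.22 and 0.22 m and y of plate_c in the frame of mat between -0.22 and 0.22 m)) and ((horizontal distance between plate_d and piston below 0.01 m and angle between plate_d's own z axis and vertical below 0.06 rad and z of plate_d in the frame of piston below 0 m and z of plate_d in the frame of deck between -0.003 and 0.02 m) or (height (world z) of plate_d below 0.008 m and angle between plate_d's own z axis and vertical below 0.06 rad and x of plate_d in the frame of mat between -0.22 and 0.22 m and y of plate_d in the frame of mat between -0.22 and 0.22 m)) and linear speed of each of plate_a, plate_b, plate_c, plate_d below 0.01 m/s); the robot touches nothing.
It fails at once if the barrel is moved more than 30 mm (distance of barrel from where it was at the start of the episode above 0.03 m).
It fails at once if the mug is moved more than 30 mm (distance of mug from where it was at the start of the episode above 0.03 m).
It fails at once if the ratchet is moved more than 30 mm (distance of ratchet from where it was at the start of the episode above 0.03 m).
It fails at once if the carton is moved more than 30 mm (distance of carton from where it was at the start of the episode above 0.03 m).
It fails at once if the piston is pressed with more than 50 N (contact force between the fingers and piston above 50 N).
It also fails if it takes over 72 s, if anything falls off the work surface, if the arm or the gripper's body presses on something with over 40 N, if the wrist force passes 120 N, or if a joint passes its speed limit or range.

### The arm

A 6-joint arm with a two-finger parallel gripper is mounted at the origin on the work surface. World frame = base frame: x ahead of the robot, y to its left, z up, the work surface at z = 0. Lengths are in m, angles in rad, forces in N, time in s.
With the tool pointing down it reaches from about 0.375 to 0.75 m from the base axis. Payload 9 kg.
Tool frame: the origin (TCP) lies on the centre line of the jaws, within the pads' length; the fingertips stand 11 mm ahead of it and the grasp point (between the pads) lies 8 mm behind it; z points along the fingers, y is the line along which they close (so a half turn about z gives the same grasp; the last joint's range is limited). The gripper opens to 85 mm and grips with 20 to 120 N. Pads are 22 mm wide; open, the fingers measure 114 mm over their backs; the gripper's body (76 mm by 85 mm) begins 54 mm behind the grasp point. The pads swing forward as they close: fully open they stand 13 mm farther back than shut.
Start: joints at [-1.498, 0.104, 0.097, 1.564, 0, 1.353], TCP at [0.172, -0.575, 0.213] pointing down, gripper open.
Joint ranges: [-2.99, 2.99], [-0.84, 1.86], [-1.1, 1.16], [-1.84, 2.11], [-1.51, 1.56], [-3.14, 3.14]. Speed limits (rad/s): [2.22, 2.22, 2.57, 3.14, 3.14, 3.14].

### API

Orientations are given as a unit quaternion [x, y, z, w].
In Python, from plant import robot gives the robot as it stands.
- The arm moves only by the tool apply_moves, never from a script. Its argument "targets" is a list of rows, each a list of 5 numbers: the opening in per cent of the stroke, from 0 (shut) to 100 (fully open), then the shift along the tool's x, y, z in mm, then the turn about the tool's z in rad. In form: [[jaw, tx, ty, tz, yaw], ...]. A call has 1 to 20 rows; each row shifts and turns the commanded pose from where the row before left it, along the tool's axes as they then stand; what a row does not reach is not made up. A row lasts 1/12 s, in which the tool goes at most 41.7 mm and 7.16 degrees, less where a joint would pass 70% of its speed; a pose out of reach is approached as far as the arm can. A call with a gripper value outside its range is refused whole. The fingers move at their own pace and stop on an object; "force" is the grip in N (left out, the last holds). Time passes only in rows, so rows that do not move let the fingers close. It gives the time, the measured TCP pose, the force, the opening and the grip force at its end, in the units of the state.
- robot.read_state(): the state, without advancing time (a new reading comes with each control period).
- robot.snapshot(name): name is "scene" or "top"; returns the picture (420x560x3 uint8, red, green, blue); there is no depth.
- robot.get_calibration(name): a dict with "K" (3x3 intrinsics, pixels), "k1" (the pictures are not rectified: a ray, as slopes to the right and down, at radius r is drawn at 1 + k1 r^2 times it, then the intrinsics apply), "origin" and "rotation" of the camera in the world. Camera axes: x right, y down, z forward; pixel columns grow to the right and rows downward; lengths in m; the calibration is good to about 2 mm. A picture is of the moment at which its call begins. get_calibration takes no time and is no camera call.
- robot.hand_in(): hands the job in; it is judged then, once.
The state is a dict: "time_s": time; "joints": joint angles; "qvel": joint speeds; "joint_torque": joint torques, N m; "tcp_pos": TCP position; "ee_rot": TCP orientation; "contact_force": force on the tool from outside, world axes, zero at the start; "torque": the same for the moment, N m; "opening": finger opening in m; "grasp_force": force on a finger pad.
Only numpy, scipy, OpenCV 4.12 (cv2) and the standard library are available. Lean on these libraries where they do the work, as an engineer would, in place of code of your own. Each camera call takes 0.05 s, during which the arm holds its last target. There are 200 camera calls.

## Working session

There is one attempt and no reset: what is moved stays moved. The work goes in short steps, Python scripts to look and compute and a tool call to move; the robot and the scene stay as the last step left them, time stands still between calls to the robot, and variables do not carry over. Pictures are saved under pics/ and viewed, at most 10 in all, crops included, and the job is handed in when it is done.

Besides the shell and the picture viewer there is one more tool, called after "Call:" by a JSON object that holds its "fn" and its "kwargs", one argument or row to a line. apply_moves: Moves the arm, as the interface text tells. Its arguments: {"type":"object","properties":{"targets":{"type":"array","items":{"type":"array","items":{"type":"number"}}},"force":{"type":"number"}},"required":["targets"]}

```bash
mkdir -p pics; cat > h.py <<'E'
import numpy as np, cv2
from plant import robot
def snap(name,fn):
    im=robot.snapshot(name); cv2.imwrite('pics/'+fn,im[:,:,::-1]); return im
def ray(name,px):
    c=robot.get_calibration(name);K=np.array(c["K"],float)
    D=np.array([c["k1"],0,0,0,0.])
    # model: distorted = u*(1+k1 r^2)
    u=cv2.undistortPoints(np.array([[px]],float),K,D)[0,0]
    return np.array(c["origin"]),np.array(c["rotation"])@np.array([u[0],u[1],1])
def onz(name,px,z):
    o,d=ray(name,px); return o+d*(z-o[2])/d[2]
def tri(p1,p2,n1="scene",n2="top"):
    o1,d1=ray(n1,p1);o2,d2=ray(n2,p2)
    A=np.stack([d1,-d2],1);s=np.linalg.lstsq(A,o2-o1,rcond=None)[0]
    a=o1+s[0]*d1;b=o2+s[1]*d2
    return (a+b)/2,np.linalg.norm(a-b)
def proj(name,P):
    c=robot.get_calibration(name);R=np.array(c["rotation"]).T
    p,_=cv2.projectPoints(np.atleast_2d(P).astype(float),cv2.Rodrigues(R)[0],-R@np.array(c["origin"]),np.array(c["K"],float),np.array([c["k1"],0,0,0,0.]))
    return p[:,0]
E
python3 - <<'E'
from h import *
a=snap("scene","s0.png");b=snap("top","t0.png")
for n in("scene","top"):
    c=robot.get_calibration(n);print(n,np.round(c["K"],1).tolist(),c["k1"],np.round(c["origin"],3),np.round(c["rotation"],3).tolist())
for im,n in((a,"scene"),(b,"top")):
    h=cv2.cvtColor(im,cv2.COLOR_RGB2HSV)
    m=cv2.inRange(h,(5,150,90),(20,255,255))
    k,l,s,ce=cv2.connectedComponentsWithStats(m)
    print(n,[(s[i].tolist(),ce[i].round().tolist()) for i in range(1,k) if s[i][4]>60])
print(robot.read_state())
E
```

```text
scene [[445.9, 0.0, 281.7], [0.0, 445.9, 201.8], [0.0, 0.0, 1.0]] -0.069809654969621 [ 1.094 -0.898  1.363] [0.897, 0.279, -0.099, -0.327]
top [[492.4, 0.0, 275.1], [0.0, 492.4, 209.8], [0.0, 0.0, 1.0]] -0.15156822517302412 [ 0.335 -0.054  1.671] [0.711, -0.7, 0.043, -0.038]
scene [([315, 160, 35, 24, 255], [331.0, 171.0]), ([224, 234, 41, 25, 466], [245.0, 245.0]), ([202, 255, 32, 36, 506], [216.0, 273.0]), ([545, 265, 15, 37, 87], [553.0, 283.0]), ([235, 277, 42, 33, 552], [256.0, 292.0]), ([505, 379, 18, 41, 90], [513.0, 403.0])]
top [([140, 8, 132, 2, 133], [205.0, 8.0]), ([193, 155, 22, 46, 388], [205.0, 181.0]), ([345, 169, 23, 43, 649], [356.0, 188.0]), ([303, 211, 25, 45, 657], [316.0, 230.0]), ([348, 214, 30, 44, 638], [361.0, 234.0])]
{'time_s': 0.1, 'joints': array([-1.49769472e+00,  1.04666468e-01,  9.65457804e-02,  1.56389609e+00,
        1.69828889e-05,  1.35311750e+00]), 'qvel': array([-3.31253536e-04,  6.72189823e-04,  2.15605711e-03, -5.46328906e-05,
        8.92510037e-04,  3.23830546e-04]), 'joint_torque': array([ 7.31849024e-03, -5.58210504e+01,  5.04717028e+01,  1.32192846e-02,
       -2.99863405e-04, -5.83371900e-06]), 'tcp_pos': array([ 0.17202271, -0.57447728,  0.21178366]), 'ee_rot': array([ 9.89449264e-01,  1.44878507e-01,  5.25433413e-05, -6.08020278e-04]), 'contact_force': array([-1.07315366, -0.3274266 , -0.27374892]), 'torque': array([ 0.02561708,  0.01837442, -0.00831785]), 'grasp_force': 0.0, 'opening': 0.0853943075978872}
```

View pics/s0.png

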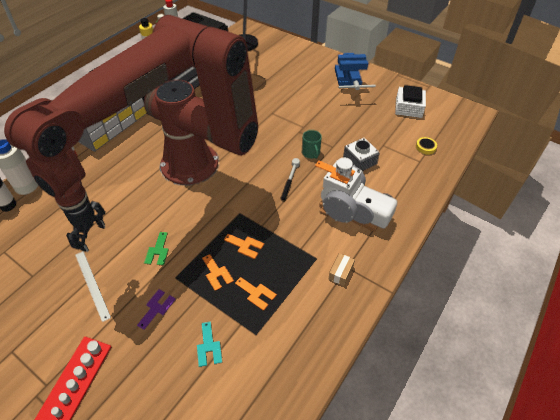

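View pics/t0.png

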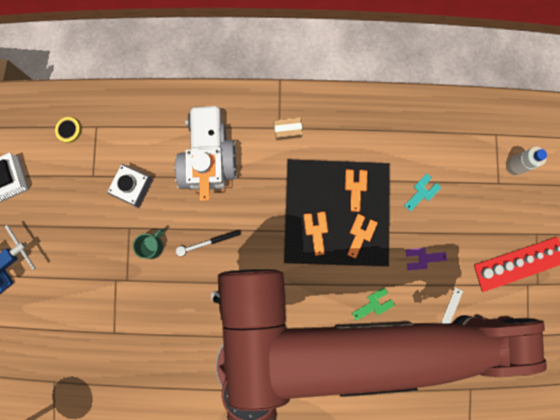

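The orange plates on the mat are at top-view pixels (356,188), (316,230) and (361,234), with plate_a at (205,181). The lookalikes are green (375,303), purple (425,259) and turquoise (422,192), which I'm excluding by colour. Next I check with a crop and measure.

```bash
python3 - <<'E'
s=open('h.py').read()
s=s.replace('from plant import robot','from plant import robot\nfrom scipy.spatial.transform import Rotation as Rn')
s=s.replace('np.array(c["rotation"])@','Rn.from_quat(c["rotation"]).as_matrix()@').replace('np.array(c["rotation"]).T','Rn.from_quat(c["rotation"]).as_matrix().T')
s+='''
def omask(im):
    h=cv2.cvtColor(im,cv2.COLOR_RGB2HSV); return cv2.inRange(h,(5,150,60),(20,255,255))
def plates(name,im,z):
    k,l,s,ce=cv2.connectedComponentsWithStats(omask(im)); out=[]
    for i in range(1,k):
        if s[i][4]<200: continue
        v,u=np.where(l==i)
        P=np.array([onz(name,(float(a),float(b)),z) for a,b in zip(u,v)])[:,:2]
        c=P.mean(0);w,V=np.linalg.eigh(np.cov((P-c).T));ax=V[:,1]
        t=(P-c)@ax
        if (t**3).mean()>0: ax=-ax   # tail is the long thin side (negative)
        out.append((c+0.0296*ax,np.arctan2(ax[1],ax[0]),s[i][4],np.ptp(t),ce[i].round()))
    return out
'''
open('h.py','w').write(s)
E
python3 - <<'E'
from h import *
a=cv2.imread('pics/s0.png')[:,:,::-1].copy();b=cv2.imread('pics/t0.png')[:,:,::-1].copy()
for n,im in(("top",b),("scene",a)):
    for p in plates(n,im,.009): print(n,p[0].round(4),round(p[1],3),p[2],round(p[3],3),p[4])
A=cv2.resize(a[125:245,300:420],(0,0),fx=5,fy=5,interpolation=cv2.INTER_CUBIC)[:600,:]
B=cv2.resize(b[95:215,160:250],(0,0),fx=5,fy=5,interpolation=cv2.INTER_CUBIC)
cv2.imwrite('pics/eng.png',np.hstack([cv2.resize(A,(400,400)),cv2.resize(B,(300,400))])[:,:,::-1])
print(proj("top",[[.5,-.2,0],[.5,0.3,.175]]))
C=b[150:270,280:390];cv2.imwrite('pics/pl.png',cv2.resize(C,(0,0),fx=5,fy=5)[:,:,::-1])
E
```

```text
top [0.5929 0.1818] 3.0 388 0.161 [205. 181.]
top [ 0.6377 -0.3404] -0.042 649 0.148 [356. 188.]
top [ 0.4878 -0.2006] 0.133 661 0.147 [316. 230.]
top [ 0.4748 -0.3671] -0.411 651 0.146 [360. 234.]Traceback (most recent call last):
  File "<stdin>", line 4, in <module>
  File "h.py", line 31, in plates
    P=np.array([onz(name,(float(a),float(b)),z) for a,b in zip(u,v)])[:,:2]
                ~~~^^^^^^^^^^^^^^^^^^^^^^^^^^^^
  File "h.py", line 13, in onz
    o,d=ray(name,px); return o+d*(z-o[2])/d[2]
        ~~~^^^^^^^^^
  File "h.py", line 7, in ray
    c=robot.get_calibration(name);K=np.array(c["K"],float)
ValueError: time passes only in moves, steps and waits
```

```bash
python3 - <<'E'
s=open('h.py').read()
s=s.replace('robot.get_calibration(name)','CAL[name]')
s=s.replace('def snap(','CAL={n:robot.get_calibration(n) for n in("scene","top")}\ndef snap(',1)
open('h.py','w').write(s)
E
python3 - <<'E'
from h import *
a=cv2.imread('pics/s0.png')[:,:,::-1].copy();b=cv2.imread('pics/t0.png')[:,:,::-1].copy()
for n,im in(("top",b),("scene",a)):
    for p in plates(n,im,.009): print(n,p[0].round(4),round(p[1],3),p[2],round(p[3],3),p[4])
A=a[130:240,310:410];B=b[95:215,160:250]
cv2.imwrite('pics/eng.png',np.hstack([cv2.resize(A,(400,440),interpolation=cv2.INTER_CUBIC),cv2.resize(B,(330,440),interpolation=cv2.INTER_CUBIC)])[:,:,::-1])
C=b[150:270,280:390];cv2.imwrite('pics/pl.png',cv2.resize(C,(0,0),fx=5,fy=5)[:,:,::-1])
E
```

```text
top [0.5929 0.1818] 3.0 388 0.161 [205. 181.]
top [ 0.6377 -0.3404] -0.042 649 0.148 [356. 188.]
top [ 0.4878 -0.2006] 0.133 661 0.147 [316. 230.]
top [ 0.4748 -0.3671] -0.411 651 0.146 [360. 234.]
scene [-0.8013  1.1059] 0.081 334 0.485 [210.   9.]
scene [-1.0343  0.1352] -1.566 1077 0.993 [66. 70.]
scene [0.5015 0.3076] 2.942 258 0.176 [331. 171.]
scene [ 0.4907 -0.1995] 0.137 473 0.146 [245. 245.]
scene [ 0.4782 -0.3664] -0.391 523 0.146 [216. 273.]
scene [ 1.4563 -0.0031] -1.572 687 0.691 [532. 343.]
scene [ 0.6415 -0.3401] -0.045 563 0.146 [256. 293.]
```

View pics/eng.png

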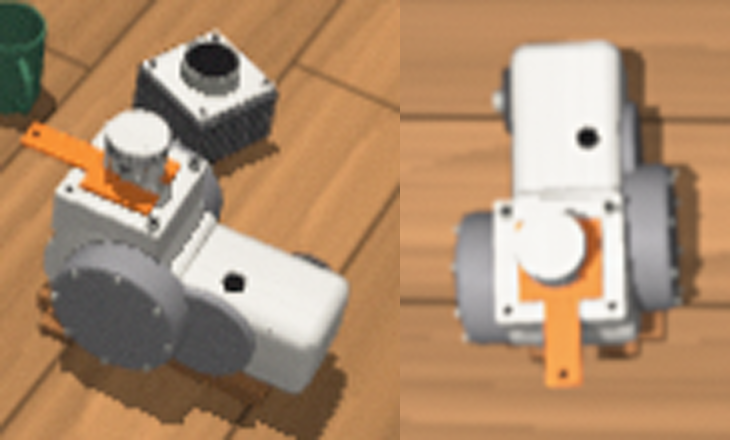

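View pics/pl.png

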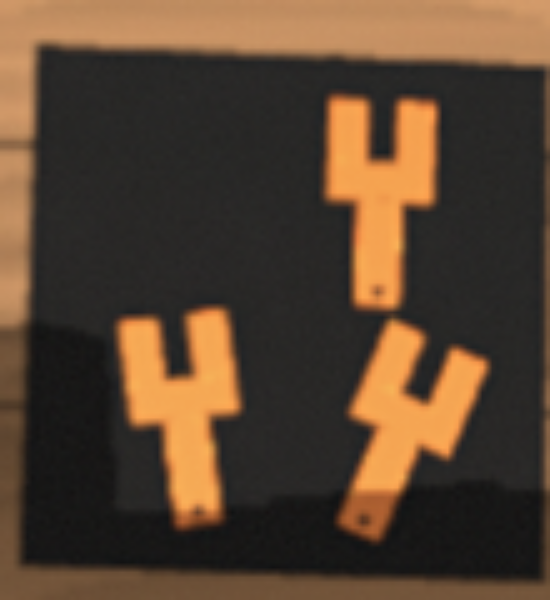

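The crops show three orange forked plates lying flat, tails towards the robot. In the engine crop the crown is near top (201.5,161.8) and scene (344.8,162.5), and the tail hole is near top (204.5,196.7) and scene (319,163.3).

```bash
python3 - <<'E'
from h import *
a=cv2.imread('pics/s0.png')[:,:,::-1].copy();b=cv2.imread('pics/t0.png')[:,:,::-1].copy()
print(tri((344.75,162.5),(201.5,161.8)),tri((319,163.3),(204.5,196.7)))
# crown ellipses
for n,im,x0,y0,w,h in(("top",b,184,144,36,36),("scene",a,328,152,34,24)):
    g=cv2.cvtColor(im[y0:y0+h,x0:x0+w],cv2.COLOR_RGB2GRAY)
    big=cv2.resize(g,(0,0),fx=8,fy=8,interpolation=cv2.INTER_CUBIC)
    for t in(215,225,235,242):
        c,_=cv2.findContours((big>t).astype(np.uint8),cv2.RETR_EXTERNAL,cv2.CHAIN_APPROX_NONE)
        c=max(c,key=cv2.contourArea);e=cv2.fitEllipse(cv2.convexHull(c))
        print(n,t,x0-.44+e[0][0]/8,y0-.44+e[0][1]/8,np.array(e[1])/8)
# plate_a tail in top: rows 183..200, deck-plane top face z=.181
m=omask(b)[:,190:222]
P=[]
for v in range(180,198):
    u=np.where(m[v])[0]+190
    if len(u)>3: P.append(onz("top",(u.mean(),float(v)),.181)[:2])
P=np.array(P);f=np.polyfit(P[:,0],P[:,1],1);print("tail line y=",f,P[0],P[-1])
for v in range(178,204):print(v,np.where(m[v])[0][[0,-1]]+190 if m[v].any() else None,end=' ')
print()
m=omask(a)[150:200,305:365]
ys,xs=np.where(m);i=xs.argmin();print("scene tail tip",onz("scene",(xs[i]+305.,ys[i]+150.),.181))
for P in([.5,.3,.233],): print(proj("top",P),proj("scene",P))
for p,q in (((505,211),(0,0)),((608,206),(0,0)),((508,310),(0,0)),((612,305),(0,0))):
    print(onz("top",(160+(p[0]-400)/3.667,95+p[1]/3.667),.175))
for p in((148,65),(195,165),(153,222),(69,188)): print('s',onz("scene",(310+p[0]/4,130+p[1]/4),.175))
E
```

```text
(array([0.64332897, 0.16061749, 0.23689375]), np.float64(0.006943165499668419)) (array([0.54516345, 0.15489664, 0.18181566]), np.float64(0.0042498925309968185))
top 215 203.28004699707031 163.60030418395996 [40.05995941 55.6350441 ]
top 225 203.52888732910156 164.59766059875489 [37.81043243 59.35014343]
top 235 204.68745094299317 163.41607719421387 [36.43942642 45.47962952]
top 242 195.52687412261963 164.1330857849121 [25.17103195 33.41828537]
scene 215 342.4941278076172 163.44069248199463 [11.11088848 18.74838829]
scene 225 344.0371308898926 162.73096900939942 [ 9.82167912 15.48792744]
scene 235 344.24285179138184 162.75080352783203 [ 9.1680603  14.91239929]
scene 242 350.5757833099365 163.1795526123047 [0.95062464 4.46289444]
tail line y= [0.06286408 0.12035497] [0.59538432 0.15847776] [0.54266602 0.15361923]
178 [200 207] 179 [200 207] 180 [200 207] 181 [200 207] 182 [200 208] 183 [200 208] 184 [200 208] 185 [200 208] 186 [200 208] 187 [200 208] 188 [200 208] 189 [200 208] 190 [199 209] 191 [199 209] 192 [198 209] 193 [199 209] 194 [199 209] 195 [199 209] 196 [200 209] 197 [200 209] 198 [200 209] 199 [200 209] 200 [200 207] 201 None 202 None 203 None 
scene tail tip [0.53587217 0.14560983 0.181     ]
[[152.67135523 208.08540304]] [[328.90400744 127.40030519]]
[0.68263468 0.20904136 0.175     ]
[0.68800226 0.12127376 0.175     ]
[0.59728862 0.2030646  0.175     ]
[0.60277398 0.11516276 0.175     ]
s [0.58438638 0.3053598  0.175     ]
s [0.68609837 0.2115347  0.175     ]
s [0.68858776 0.12669601 0.175     ]
s [0.60497961 0.11957375 0.175     ]
```

Call:
{"fn": "apply_moves", "kwargs": {
  "targets": [
    [60,0,0,0,-0.12],
    [60,0,0,0,-0.12],
    [60,0,0,0,-0.12],
    [60,0,0,0,-0.12],
    [60,0,0,0,-0.12],
    [60,0,0,0,-0.12],
    [60,0,0,0,-0.12],
    [60,0,0,0,-0.12],
    [60,0,0,0,-0.12],
    [60,0,0,0,-0.12],
    [60,0,0,0,-0.12],
    [60,0,0,0,-0.12],
    [60,0,0,0,-0.12],
    [60,0,0,0,-0.12],
    [60,0,0,0,-0.12],
    [60,0,0,0,-0.12],
    [60,0,0,0,-0.12],
    [60,0,0,0,-0.12],
    [60,0,0,0,-0.12],
    [60,0,0,0,-0.12]
  ],
  "force": 60
}}

```text
time_s: 1.77
tcp_pos: [0.172, -0.5746, 0.212]
ee_rot: [0.221, 0.975, 0.0, -0.0]
contact_force: [-0.8, 0.9, 0.9]
opening: 0.0516
grasp_force: 0.0
```

```bash
cat >> h.py <<'E'
def go(P,yaw=None,flip=True):
    s=robot.read_state();R=Rn.from_quat(s["ee_rot"]).as_matrix();p=s["tcp_pos"]
    phi=np.arctan2(R[1,0],R[0,0])
    dphi=0 if yaw is None else (yaw+np.pi*flip-phi+np.pi)%(2*np.pi)-np.pi
    Rt=Rn.from_rotvec([0,0,dphi]).as_matrix()@R
    print("t",round(s["time_s"],2),"tcp",p.round(4),"phi",round(phi,3),"open",round(s["opening"],4),"F",np.round(s["contact_force"],1),"tiltz",R[:,2].round(4))
    print("turn tool yaw",round(-dphi,3),"delta tool mm now",(R.T@(P-p)*1e3).round(1),"after turn",(Rt.T@(P-p)*1e3).round(1))
E
python3 -c "
from h import *
go(np.array([.4048,-.2114,.060]),.135)"
```

```text
t 1.77 tcp [ 0.172  -0.5746  0.212 ] phi 2.697 open 0.0516 F [-0.8  0.9  0.9] tiltz [-1.e-04  8.e-04 -1.e+00]
turn tool yaw -0.58 delta tool mm now [-53.9 427.9 152.3] after turn [-279.6  328.4  152.1]
```

Call:
{"fn": "apply_moves", "kwargs": {
  "targets": [
    [55,0,0,0,-0.116],
    [55,0,0,0,-0.116],
    [55,0,0,0,-0.116],
    [55,0,0,0,-0.116],
    [55,0,0,0,-0.116],
    [55,-20,23.5,10,0],
    [55,-20,23.5,10,0],
    [55,-20,23.5,10,0],
    [55,-20,23.5,10,0],
    [55,-20,23.5,10,0],
    [55,-20,23.5,10,0],
    [55,-20,23.5,10,0],
    [55,-20,23.5,10,0],
    [55,-20,23.5,10,0],
    [55,-20,23.5,10,0],
    [55,-20,23.5,10,0],
    [55,-20,23.5,10,0],
    [55,-20,23.5,10,0],
    [55,-20,23,10,0],
    [55,0,0,0,0]
  ]
}}

```text
time_s: 3.43
tcp_pos: [0.4081, -0.2082, 0.0702]
ee_rot: [-0.067, 0.998, 0.002, -0.001]
contact_force: [-0.8, -0.3, -0.4]
opening: 0.0473
grasp_force: 0.0
```

```bash
python3 -c "
from h import *
go(np.array([.4048,-.2114,.060]),.135)
b=snap('top','t1.png');a=snap('scene','s1.png')
A=a[190:320,170:290]
cv2.imwrite('pics/g1.png',cv2.resize(A,(0,0),fx=4.5,fy=4.5,interpolation=cv2.INTER_CUBIC)[:,:,::-1])"
```

```text
t 3.43 tcp [ 0.4081 -0.2082  0.0702] phi -3.008 open 0.0473 F [-0.8 -0.3 -0.4] tiltz [-0.0017  0.0035 -1.    ]
turn tool yaw -0.002 delta tool mm now [ 3.7 -2.8 10.2] after turn [ 3.7 -2.8 10.2]
```

View pics/g1.png

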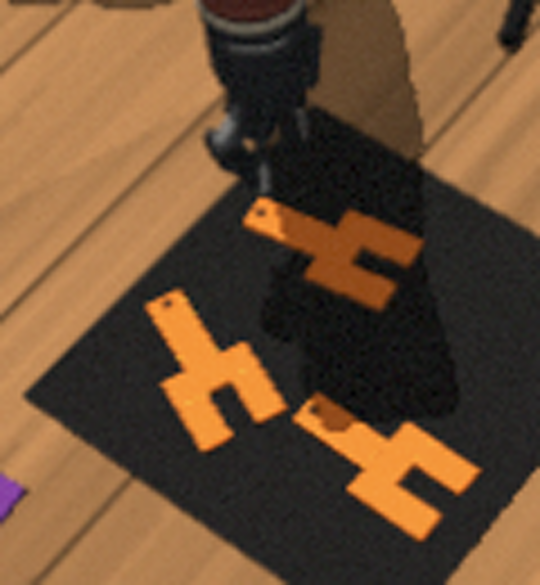

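The gripper hovers just above the tail of the upper-left plate (crop ≈(265,215)), well aligned. Now I descend.

Call:
{"fn": "apply_moves", "kwargs": {
  "targets": [
    [50,3.7,-2.8,10,0],
    [50,0,0,12,0],
    [50,0,0,12,0],
    [50,0,0,8,0],
    [50,0,0,4,0],
    [50,0,0,2,0],
    [50,0,0,2,0],
    [50,0,0,1,0],
    [50,0,0,0,0],
    [50,0,0,0,0]
  ]
}}

```text
time_s: 4.37
tcp_pos: [0.4043, -0.2165, 0.0219]
ee_rot: [-0.065, 0.998, -0.0, 0.0]
contact_force: [-0.9, -0.5, 0.2]
opening: 0.0423
grasp_force: 0.0
```

Call:
{"fn": "apply_moves", "kwargs": {
  "targets": [
    [50,0,0,1,0],
    [50,0,0,1,0],
    [50,0,0,1,0],
    [50,0,0,0,0]
  ]
}}

```text
time_s: 4.7
tcp_pos: [0.404, -0.2162, 0.0183]
ee_rot: [-0.065, 0.998, 0.0, -0.0]
contact_force: [0.3, 1.4, -0.5]
opening: 0.0427
grasp_force: 0.0
```

Call:
{"fn": "apply_moves", "kwargs": {
  "targets": [
    [50,0,4.5,0,0],
    [50,0,0,1,0],
    [50,0,0,1,0],
    [50,0,0,1,0],
    [50,0,0,0,0]
  ]
}}

```text
time_s: 5.12
tcp_pos: [0.4034, -0.2117, 0.0152]
ee_rot: [-0.065, 0.998, 0.0, -0.0]
contact_force: [-0.0, -0.4, -0.4]
opening: 0.0424
grasp_force: 0.0
```

Call:
{"fn": "apply_moves", "kwargs": {
  "targets": [
    [50,0,0,1,0],
    [50,0,0,0,0]
  ]
}}

```text
time_s: 5.28
tcp_pos: [0.4034, -0.2118, 0.0143]
ee_rot: [-0.065, 0.998, 0.0, -0.0]
contact_force: [0.1, -0.4, -0.5]
opening: 0.0432
grasp_force: 0.0
```

Call:
{"fn": "apply_moves", "kwargs": {
  "targets": [
    [43,0,0,0,0],
    [43,0,0,0,0],
    [43,0,0,1,0],
    [43,0,0,1,0],
    [43,0,0,0,0]
  ]
}}

```text
time_s: 5.7
tcp_pos: [0.4034, -0.2117, 0.0123]
ee_rot: [-0.065, 0.998, 0.0, -0.0]
contact_force: [0.1, 0.3, 0.3]
opening: 0.0365
grasp_force: 0.0
```

Call:
{"fn": "apply_moves", "kwargs": {
  "targets": [
    [43,0,0,0.5,0],
    [43,0,0,0.5,0],
    [43,0,0,0,0]
  ]
}}

```text
time_s: 5.95
tcp_pos: [0.4035, -0.2118, 0.0114]
ee_rot: [-0.065, 0.998, -0.0, -0.0]
contact_force: [-0.0, 0.4, 0.0]
opening: 0.0365
grasp_force: 0.0
```

Call:
{"fn": "apply_moves", "kwargs": {
  "targets": [
    [43,0,0,0.5,0],
    [43,0,0,0.5,0],
    [43,0,0,0,0]
  ]
}}

```text
time_s: 6.2
tcp_pos: [0.4035, -0.2118, 0.0104]
ee_rot: [-0.065, 0.998, -0.0, -0.0]
contact_force: [0.5, -0.3, 0.2]
opening: 0.0365
grasp_force: 0.0
```

Call:
{"fn": "apply_moves", "kwargs": {
  "targets": [
    [43,0,0,0.5,0],
    [43,0,0,0.5,0],
    [43,0,0,0,0]
  ]
}}

```text
time_s: 6.45
tcp_pos: [0.4034, -0.2118, 0.0094]
ee_rot: [-0.065, 0.998, 0.0, -0.0]
contact_force: [1.1, -0.1, 0.1]
opening: 0.0367
grasp_force: 0.0
```

Call:
{"fn": "apply_moves", "kwargs": {
  "targets": [
    [43,0,0,0.5,0],
    [43,0,0,0.5,0],
    [43,0,0,0,0]
  ]
}}

```text
time_s: 6.7
tcp_pos: [0.4035, -0.2118, 0.0084]
ee_rot: [-0.065, 0.998, -0.0, -0.0]
contact_force: [0.0, 0.0, -0.2]
opening: 0.0366
grasp_force: 0.0
```

Call:
{"fn": "apply_moves", "kwargs": {
  "targets": [
    [43,0,0,0.5,0],
    [43,0,0,0.5,0],
    [43,0,0,0,0]
  ]
}}

```text
time_s: 6.95
tcp_pos: [0.4034, -0.2118, 0.0074]
ee_rot: [-0.065, 0.998, 0.0, -0.0]
contact_force: [0.4, -0.2, 0.3]
opening: 0.0367
grasp_force: 0.0
```

Call:
{"fn": "apply_moves", "kwargs": {
  "targets": [
    [43,0,0,0.5,0],
    [43,0,0,0.5,0],
    [43,0,0,0,0]
  ]
}}

```text
time_s: 7.2
tcp_pos: [0.4034, -0.2117, 0.0064]
ee_rot: [-0.065, 0.998, 0.0, -0.0]
contact_force: [0.3, -0.8, -0.9]
opening: 0.0367
grasp_force: 0.0
```

Call:
{"fn": "apply_moves", "kwargs": {
  "targets": [
    [30,0,0,0,0],
    [30,0,0,0,0],
    [30,0,0,0,0],
    [30,0,0,0,0]
  ],
  "force": 20
}}

```text
time_s: 7.53
tcp_pos: [0.4035, -0.2118, 0.0065]
ee_rot: [-0.065, 0.998, -0.0, -0.0]
contact_force: [0.2, 0.4, -0.2]
opening: 0.0255
grasp_force: 0.0
```

```bash
python3 -c "
from h import *
b=snap('top','t2.png');a=snap('scene','s2.png')
A=a[190:320,170:290]
cv2.imwrite('pics/g2.png',cv2.resize(A,(0,0),fx=4.5,fy=4.5,interpolation=cv2.INTER_CUBIC)[:,:,::-1])
for p in plates('scene',a,.009): print(p)
print(proj('scene',[[.4035,-.2118,.0065],[.4035,-.2118,.0165],[.4035,-.2118,.055]]))"
```

```text
(array([-1.03396078,  0.13145708]), np.float64(-1.5641709902970224), np.int32(1181), np.float64(1.0195313879230685), array([66., 70.]))
(array([0.5015627 , 0.30720431]), np.float64(2.9480970933292814), np.int32(258), np.float64(0.1731893058565303), array([331., 171.]))
(array([ 0.49618916, -0.19868866]), np.float64(0.1693423061748312), np.int32(437), np.float64(0.14515182036118707), array([246., 245.]))
(array([ 0.47805748, -0.36600441]), np.float64(-0.3948683827226987), np.int32(524), np.float64(0.14628152937810163), array([216., 272.]))
(array([ 1.45625988, -0.00395824]), np.float64(-1.5717208018432527), np.int32(698), np.float64(0.690657882761279), array([532., 343.]))
(array([ 0.64161804, -0.34033699]), np.float64(-0.04669929744945438), np.int32(560), np.float64(0.14333345323759453), array([256., 293.]))
[[231.04368303 239.1067222 ]
 [230.81972369 237.54179657]
 [229.93840459 231.37681696]]
```

View pics/g2.png

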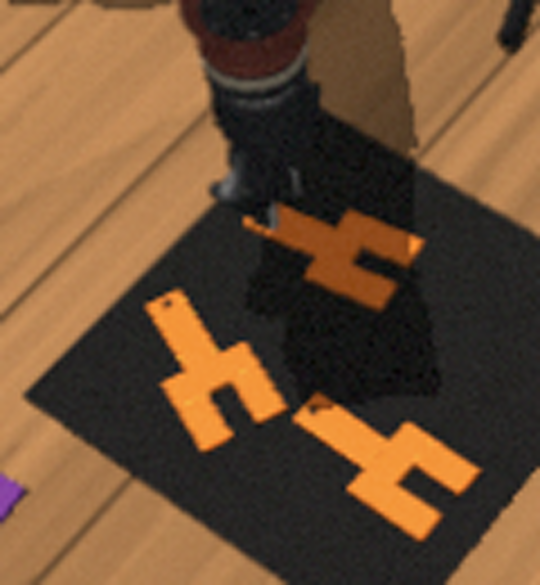

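The fingertips (crop ≈(270,220)) still sit above the tail, so they are further back than I assumed. I reopen and go lower while watching the force.

Call:
{"fn": "apply_moves", "kwargs": {
  "targets": [
    [43,0,0,0,0],
    [43,0,0,0,0],
    [43,0,0,0.5,0],
    [43,0,0,0.5,0],
    [43,0,0,0,0]
  ]
}}

```text
time_s: 8.05
tcp_pos: [0.4034, -0.2117, 0.0054]
ee_rot: [-0.065, 0.998, 0.0, -0.0]
contact_force: [-0.1, 0.1, -0.3]
opening: 0.0367
grasp_force: 0.0
```

Call:
{"fn": "apply_moves", "kwargs": {
  "targets": [
    [43,0,0,0.5,0],
    [43,0,0,0.5,0],
    [43,0,0,0,0]
  ]
}}

```text
time_s: 8.3
tcp_pos: [0.4035, -0.2118, 0.0044]
ee_rot: [-0.065, 0.998, -0.0, -0.0]
contact_force: [1.3, -0.6, -0.6]
opening: 0.0367
grasp_force: 0.0
```

Call:
{"fn": "apply_moves", "kwargs": {
  "targets": [
    [43,0,0,0.5,0],
    [43,0,0,0.5,0],
    [43,0,0,0,0]
  ]
}}

```text
time_s: 8.55
tcp_pos: [0.4035, -0.2118, 0.0034]
ee_rot: [-0.065, 0.998, -0.0, -0.0]
contact_force: [-0.8, -0.2, -0.7]
opening: 0.0367
grasp_force: 0.0
```

Call:
{"fn": "apply_moves", "kwargs": {
  "targets": [
    [30,0,0,0,0],
    [30,0,0,0,0],
    [30,0,0,0,0]
  ]
}}

```text
time_s: 8.8
tcp_pos: [0.4035, -0.2118, 0.0035]
ee_rot: [-0.065, 0.998, -0.0, 0.0]
contact_force: [-0.6, -0.1, -0.1]
opening: 0.0257
grasp_force: 0.0
```

```bash
python3 -c "
from h import *
a=snap('scene','s3.png')
A=a[215:260,205:265]
cv2.imwrite('pics/g3.png',cv2.resize(np.clip(A.astype(float)*1.8,0,255).astype(np.uint8),(0,0),fx=12,fy=12,interpolation=cv2.INTER_CUBIC)[:,:,::-1])
s=robot.read_state();print(s)
x=np.array(s['tcp_pos']);print((proj('scene',[x,x+[0,0,.02],x+[0,.013,0],x-[0,.013,0]])-[205,215])*12)
# tail corners as believed
c=np.array([.489,-.2,.009]);R=Rn.from_rotvec([0,0,.135]).as_matrix()
print((proj('scene',[c+R@[-.11,.015,0],c+R@[-.11,-.015,0],c+R@[-.085,.015,0],c+R@[-.085,-.015,0],c+R@[-.038,.015,0]])-[205,215])*12)"
```

```text
{'time_s': 8.85, 'joints': array([-7.71687888e-01, -2.79434521e-01, -6.48228821e-01,  1.20191333e+00,
       -7.95755418e-05, -9.00901415e-01]), 'qvel': array([ 0.00070404,  0.00028738, -0.00120864, -0.00053806, -0.00095157,
       -0.00099461]), 'joint_torque': array([ 9.69853754e-04, -3.44098127e+01,  4.84484839e+01,  4.23370993e-04,
       -7.32887747e-04,  6.13228235e-05]), 'tcp_pos': array([ 0.40351153, -0.21181169,  0.00352151]), 'ee_rot': array([-6.45618261e-02,  9.97913707e-01, -5.95783745e-05,  1.92265101e-07]), 'contact_force': array([ 0.89493471, -0.10917706,  0.72649551]), 'torque': array([-0.02048548, -0.02982577, -0.07954882]), 'grasp_force': 0.0, 'opening': 0.025833594722864256}
[[313.32558579 294.88281579]
 [307.94075655 257.25274046]
 [339.42276791 266.74060745]
 [287.02122655 323.24992531]]
[[271.5839741  220.85823909]
 [221.28520097 291.03908743]
 [340.59607785 250.51904209]
 [290.7710707  321.32190199]
 [472.05228984 306.96738822]]
```

View pics/g3.png

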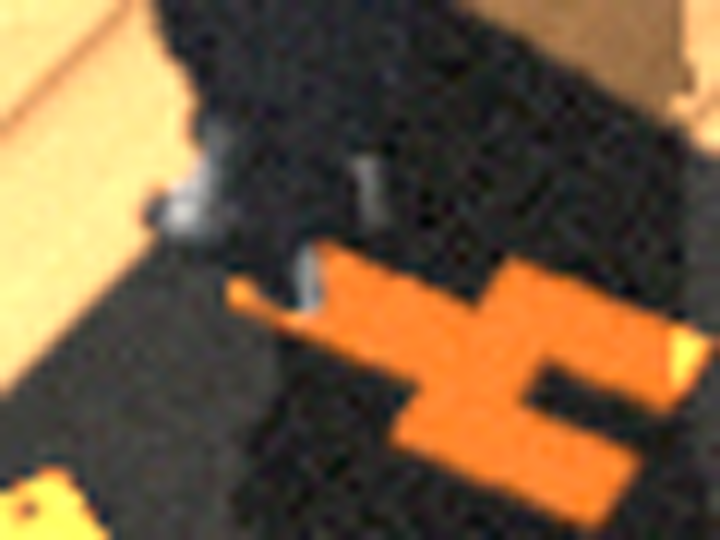

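The near finger's tip (crop ≈(310,310)) hides part of the tail's top face, so it is still above the plate. I keep lowering until there is contact.

Call:
{"fn": "apply_moves", "kwargs": {
  "targets": [
    [45,0,0,0,0],
    [45,0,0,0,0],
    [45,0,0,1,0],
    [45,0,0,1,0],
    [45,0,0,0,0]
  ]
}}

```text
time_s: 9.27
tcp_pos: [0.4034, -0.2117, 0.0012]
ee_rot: [-0.065, 0.998, 0.0, -0.0]
contact_force: [1.4, 0.7, 0.7]
opening: 0.0382
grasp_force: 0.0
```

Call:
{"fn": "apply_moves", "kwargs": {
  "targets": [
    [45,0,0,1,0],
    [45,0,0,1,0],
    [45,0,0,0,0]
  ]
}}

```text
time_s: 9.52
tcp_pos: [0.4034, -0.2117, -0.0008]
ee_rot: [-0.065, 0.998, 0.0, -0.0]
contact_force: [0.3, -0.3, -0.4]
opening: 0.0381
grasp_force: 0.0
```

Call:
{"fn": "apply_moves", "kwargs": {
  "targets": [
    [45,0,0,1,0],
    [45,0,0,1,0],
    [45,0,0,0,0]
  ]
}}

```text
time_s: 9.77
tcp_pos: [0.4034, -0.2117, -0.0028]
ee_rot: [-0.065, 0.998, 0.0, -0.0]
contact_force: [-0.5, 0.6, 0.1]
opening: 0.0383
grasp_force: 0.0
```

Call:
{"fn": "apply_moves", "kwargs": {
  "targets": [
    [30,0,0,0,0],
    [30,0,0,0,0],
    [30,0,0,0,0]
  ]
}}

```text
time_s: 10.02
tcp_pos: [0.4035, -0.2118, -0.0025]
ee_rot: [-0.065, 0.998, -0.0, 0.0]
contact_force: [-0.3, 0.0, -0.2]
opening: 0.0262
grasp_force: 0.0
```

Call:
{"fn": "apply_moves", "kwargs": {
  "targets": [
    [45,0,0,0,0],
    [45,0,0,0,0],
    [45,0,0,1,0],
    [45,0,0,1,0],
    [45,0,0,0,0]
  ]
}}

```text
time_s: 10.43
tcp_pos: [0.4033, -0.2117, -0.0048]
ee_rot: [-0.065, 0.998, 0.0, -0.0]
contact_force: [-0.4, -1.0, -0.4]
opening: 0.0385
grasp_force: 0.0
```

Call:
{"fn": "apply_moves", "kwargs": {
  "targets": [
    [45,0,0,1,0],
    [45,0,0,1,0],
    [45,0,0,0,0]
  ]
}}

```text
time_s: 10.68
tcp_pos: [0.4034, -0.2117, -0.0068]
ee_rot: [-0.065, 0.998, 0.0, -0.0]
contact_force: [-0.8, 0.0, 0.4]
opening: 0.038
grasp_force: 0.0
```

Call:
{"fn": "apply_moves", "kwargs": {
  "targets": [
    [30,0,0,0,0],
    [30,0,0,0,0],
    [30,0,0,0,0]
  ]
}}

```text
time_s: 10.93
tcp_pos: [0.4035, -0.2118, -0.0065]
ee_rot: [-0.065, 0.998, -0.0, 0.0]
contact_force: [0.4, -0.2, -0.5]
opening: 0.0257
grasp_force: 0.0
```

```bash
python3 -c "
from h import *
a=snap('scene','s4.png');b=snap('top','t4.png')
o=cv2.imread('pics/s3.png')[:,:,::-1]
f=lambda A:cv2.resize(np.clip(A[205:260,205:265].astype(float)*1.8,0,255).astype(np.uint8),(400,367),interpolation=cv2.INTER_CUBIC)
cv2.imwrite('pics/g4.png',np.hstack([f(o),f(a)])[:,:,::-1])
for n,im in(('top',b),('scene',a)):
  for p in plates(n,im,.009): print(n,p[0].round(4),round(p[1],3),p[2])
print(omask(a)[225:265,215:270].sum()//255)
"
```

```text
top [0.5932 0.1817] 2.999 388
top [ 0.6377 -0.3402] -0.037 646
top [ 0.452  -0.1846] -2.957 213
top [ 0.4532 -0.3906] -2.245 391
scene [-1.0342  0.1413] -1.563 1150
scene [0.5015 0.3076] 2.943 259
scene [ 0.5001 -0.1996] 0.096 417
scene [ 0.478  -0.3661] -0.391 526
scene [1.4567 0.1713] -1.569 327
scene [ 0.6417 -0.34  ] -0.043 563
scene [ 1.4562 -0.1635] -1.569 371
421
```

View pics/g4.png

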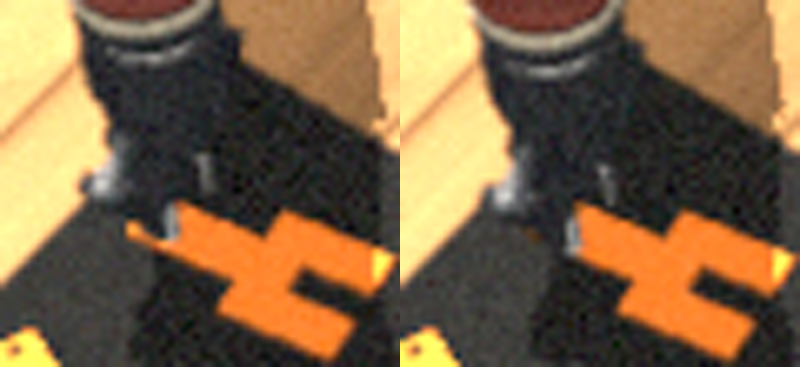

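Comparing the two, the near tip (right half ≈(575,252)) is now just at the plate's top edge. A few millimetres more are needed.

Call:
{"fn": "apply_moves", "kwargs": {
  "targets": [
    [45,0,0,0,0],
    [45,0,0,0,0],
    [45,0,0,1,0],
    [45,0,0,1,0],
    [45,0,0,0,0]
  ]
}}

```text
time_s: 11.45
tcp_pos: [0.4034, -0.2117, -0.0088]
ee_rot: [-0.065, 0.998, 0.0, -0.0]
contact_force: [0.5, -0.1, -0.5]
opening: 0.0388
grasp_force: 0.0
```

Call:
{"fn": "apply_moves", "kwargs": {
  "targets": [
    [45,0,0,1,0],
    [45,0,0,1,0],
    [45,0,0,0,0]
  ]
}}

```text
time_s: 11.7
tcp_pos: [0.4034, -0.2117, -0.0108]
ee_rot: [-0.065, 0.998, 0.0, -0.0]
contact_force: [-1.1, 0.5, -1.2]
opening: 0.0383
grasp_force: 0.0
```

Call:
{"fn": "apply_moves", "kwargs": {
  "targets": [
    [30,0,0,0,0],
    [30,0,0,0,0],
    [30,0,0,0,0]
  ]
}}

```text
time_s: 11.95
tcp_pos: [0.4037, -0.212, -0.0099]
ee_rot: [-0.065, 0.998, -0.0, 0.0]
contact_force: [-2.2, 1.7, 5.0]
opening: 0.0258
grasp_force: 2.8
```

Now there is a 5 N push up at 26 mm opening, so the tips rest on the plate's top face. That puts the tip at z = 9 mm for a TCP reading of −9.9 mm. I reopen and go about 5 mm lower.

Call:
{"fn": "apply_moves", "kwargs": {
  "targets": [
    [48,0,0,-1,0],
    [48,0,0,0,0],
    [48,0,0,1,0],
    [48,0,0,1,0],
    [48,0,0,1,0],
    [48,0,0,0,0]
  ]
}}

```text
time_s: 12.45
tcp_pos: [0.4033, -0.2116, -0.0129]
ee_rot: [-0.065, 0.998, 0.0, -0.0]
contact_force: [0.1, 0.1, 0.0]
opening: 0.041
grasp_force: 0.0
```

Call:
{"fn": "apply_moves", "kwargs": {
  "targets": [
    [48,0,0,1,0],
    [48,0,0,1,0],
    [48,0,0,0,0]
  ]
}}

```text
time_s: 12.7
tcp_pos: [0.4034, -0.2117, -0.0148]
ee_rot: [-0.065, 0.998, 0.0, -0.0]
contact_force: [0.1, 0.5, 0.5]
opening: 0.0409
grasp_force: 0.0
```

Call:
{"fn": "apply_moves", "kwargs": {
  "targets": [
    [15,0,0,0,0],
    [15,0,0,0,0],
    [15,0,0,0,0],
    [15,0,0,0,0]
  ],
  "force": 60
}}

```text
time_s: 13.03
tcp_pos: [0.4037, -0.2119, -0.0142]
ee_rot: [-0.065, 0.998, -0.0, 0.0]
contact_force: [-1.7, 1.1, 5.1]
opening: 0.0275
grasp_force: 59.5
```

Call:
{"fn": "apply_moves", "kwargs": {
  "targets": [
    [15,0,0,-5,0],
    [15,0,0,-15,0],
    [15,0,0,-25,0],
    [15,0,0,-35,0],
    [15,0,0,-35,0.072],
    [15,0,0,-35,0],
    [15,0,0,-35,0],
    [15,0,0,-25,0],
    [15,0,0,0,0],
    [15,0,0,0,0]
  ]
}}

```text
time_s: 13.87
tcp_pos: [0.4041, -0.2124, 0.1969]
ee_rot: [-0.029, 1.0, -0.001, 0.001]
contact_force: [0.1, 0.4, -1.2]
opening: 0.0272
grasp_force: 59.2
```

```bash
python3 -c "
from h import *
go(np.array([.482,.153,.190]),.063)
a=snap('scene','s5.png')
for z in(.19,.2,.21,.22):
  for p in plates('scene',a,z): 
    if p[2]<900 : print(z,p[0].round(4),round(p[1],3),p[2],round(p[3],4),p[4])
"
```

```text
t 13.87 tcp [ 0.4041 -0.2124  0.1969] phi -3.084 open 0.0272 F [ 0.1  0.4 -1.2] tiltz [ 0.0019 -0.0019 -1.    ]
turn tool yaw -0.006 delta tool mm now [-98.6 360.4   6.3] after turn [-100.7  359.8    6.3]
0.19 [0.5772 0.147 ] 2.945 257 0.1485 [331. 171.]
0.19 [ 0.4858 -0.1893] 0.012 517 0.1369 [243. 211.]
0.19 [ 0.5639 -0.4388] -0.395 523 0.1265 [216. 272.]
0.19 [ 1.4079 -0.1307] -1.572 682 0.5823 [532. 344.]
0.19 [ 0.7061 -0.4149] -0.046 565 0.1261 [256. 293.]
0.2 [0.5814 0.1382] 2.945 257 0.1472 [331. 171.]
0.2 [ 0.4912 -0.1953] 0.012 517 0.1357 [243. 211.]
0.2 [ 0.5686 -0.4429] -0.395 523 0.1254 [216. 272.]
0.2 [ 1.4053 -0.1375] -1.572 682 0.5773 [532. 344.]
0.2 [ 0.7097 -0.419 ] -0.046 565 0.1251 [256. 293.]
0.21 [0.5856 0.1293] 2.945 257 0.1459 [331. 171.]
0.21 [ 0.4967 -0.2013] 0.012 517 0.1346 [243. 211.]
0.21 [ 0.5734 -0.4469] -0.395 523 0.1243 [216. 272.]
0.21 [ 1.4026 -0.1443] -1.572 682 0.5723 [532. 344.]
0.21 [ 0.7132 -0.4232] -0.046 565 0.124 [256. 293.]
0.22 [0.5897 0.1204] 2.945 257 0.1447 [331. 171.]
0.22 [ 0.5021 -0.2074] 0.012 517 0.1334 [243. 211.]
0.22 [ 0.5781 -0.4509] -0.395 523 0.1233 [216. 272.]
0.22 [ 1.3999 -0.1511] -1.572 682 0.5674 [532. 344.]
0.22 [ 0.7168 -0.4273] -0.046 565 0.1229 [256. 293.]
```

Call:
{"fn": "apply_moves", "kwargs": {
  "targets": [
    [15,-4,12,0,0],
    [15,-8,24,0,0],
    [15,-10,36,0,0],
    [15,-10,36,0,0],
    [15,-10,36,0,0],
    [15,-10,36,0,0],
    [15,-10,36,0,0],
    [15,-10,36,0,0],
    [15,-10,36,0,0],
    [15,-10,36,0,0],
    [15,-8,24,0,0],
    [15,-6,12,0,0],
    [15,0,0,0,0],
    [15,0,0,0,0]
  ]
}}

```text
time_s: 15.08
tcp_pos: [0.4877, 0.1541, 0.1936]
ee_rot: [-0.029, 1.0, -0.0, -0.002]
contact_force: [-0.4, -0.2, -0.3]
opening: 0.0278
grasp_force: 59.2
```

```bash
python3 -c "
from h import *
go(np.array([.482,.153,.178]),.063)
a=snap('scene','s6.png');b=snap('top','t6.png')
A=a[125:210,270:390];B=b[120:260,150:270]
f=lambda A:cv2.resize(A,(400,int(400*A.shape[0]/A.shape[1])),interpolation=cv2.INTER_CUBIC)
A=f(A);B=f(B);H=max(A.shape[0],B.shape[0]);pad=lambda I:np.pad(I,((0,H-I.shape[0]),(0,0),(0,0)))
cv2.imwrite('pics/g5.png',np.hstack([pad(A),pad(B)])[:,:,::-1])
for z in(.22,):
  for p in plates('scene',a,z)+plates('top',b,z): 
    if p[2]<900 : print(z,p[0].round(4),round(p[1],3),p[2],round(p[3],4),p[4])
"
```

```text
t 15.08 tcp [0.4877 0.1541 0.1936] phi -3.083 open 0.0278 F [-0.4 -0.2 -0.3] tiltz [-3.2e-03 -4.0e-04 -1.0e+00]
turn tool yaw -0.004 delta tool mm now [ 5.7 -0.7 15.6] after turn [ 5.7 -0.7 15.6]
0.22 [0.5587 0.1513] 2.711 532 0.211 [327. 163.]
0.22 [ 0.5781 -0.4514] -0.408 520 0.123 [216. 273.]
0.22 [ 1.3998 -0.1462] -1.572 704 0.5791 [532. 343.]
0.22 [ 0.7168 -0.4274] -0.049 565 0.1233 [256. 293.]
0.22 [0.5575 0.1382] 3.093 379 0.1348 [209. 181.]
0.22 [ 0.6029 -0.3039] -0.037 646 0.1274 [355. 188.]
0.22 [ 0.4605 -0.3289] -0.412 650 0.1277 [360. 234.]
```

View pics/g5.png

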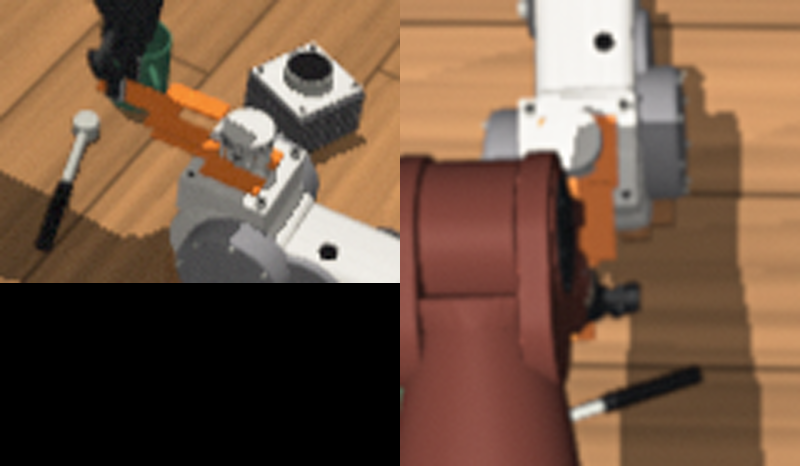

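```bash
python3 -c "
from h import *
t0=cv2.imread('pics/t0.png')[:,:,::-1].copy();t6=cv2.imread('pics/t6.png')[:,:,::-1].copy()
def edge(im,v,z):
    m=omask(im)[v,190:225];
    if not m.any(): return
    g=np.where(m)[0]+190; return g[0],g[-1],onz('top',(g[-1]+.5,float(v)),z)[:2].round(4)
for v in range(150,204,2): print(v,edge(t0,v,.181),edge(t6,v,.2165))
s0=omask(cv2.imread('pics/s0.png')[:,:,::-1].copy());s6=omask(cv2.imread('pics/s6.png')[:,:,::-1].copy())
for v in range(146,186,2):
    f=lambda m:(lambda g:(g[0],g[-1]) if len(g) else None)(np.where(m[v,290:362])[0]+290)
    print(v,f(s0),f(s6),end=' | ')
# predicted outline of held plate for origin guesses
e=.063;R=Rn.from_rotvec([0,0,e]).as_matrix()
d=np.array([.644,.1635,0])
for n,o in(('held',np.array([.4877,.1541,.2165])+R@[.085,0,0]),('home a',d+[0,0,.181])):
    pts=[[-.11,.015],[-.11,-.015],[-.038,-.015],[-.038,-.036],[.032,-.036],[.032,-.011],[-.012,-.011]]
    W=[o+R@[p[0],p[1],0] for p in pts]
    print(n);print('scene',proj('scene',W).round(1).tolist());print('top',proj('top',W).round(1).tolist())
"
```

```text
150 None None
152 None None
154 None None
156 (np.int64(210), np.int64(213), array([0.6712, 0.1301])) (np.int64(209), np.int64(213), array([0.6632, 0.1257]))
158 (np.int64(211), np.int64(213), array([0.6648, 0.1299])) (np.int64(211), np.int64(213), array([0.657 , 0.1255]))
160 (np.int64(211), np.int64(213), array([0.6585, 0.1296])) (np.int64(211), np.int64(214), array([0.6509, 0.1223]))
162 (np.int64(211), np.int64(213), array([0.6522, 0.1294])) (np.int64(211), np.int64(214), array([0.6447, 0.122 ]))
164 (np.int64(211), np.int64(213), array([0.6459, 0.1292])) (np.int64(211), np.int64(213), array([0.6385, 0.1249]))
166 (np.int64(210), np.int64(213), array([0.6396, 0.129 ])) (np.int64(210), np.int64(214), array([0.6324, 0.1216]))
168 (np.int64(209), np.int64(214), array([0.6334, 0.1257])) (np.int64(209), np.int64(214), array([0.6263, 0.1214]))
170 (np.int64(193), np.int64(214), array([0.6271, 0.1255])) (np.int64(209), np.int64(214), array([0.6202, 0.1212]))
172 (np.int64(193), np.int64(214), array([0.6209, 0.1253])) (np.int64(208), np.int64(214), array([0.614, 0.121]))
174 (np.int64(19
[... 2428 characters left out ...]
 (np.int64(334), np.int64(347)) (np.int64(334), np.int64(347)) | 180 (np.int64(339), np.int64(348)) (np.int64(338), np.int64(348)) | 182 (np.int64(343), np.int64(347)) (np.int64(343), np.int64(347)) | 184 None None | held
scene [[301.9, 145.9], [297.9, 150.6], [315.0, 157.7], [312.3, 161.1], [329.5, 168.3], [332.6, 164.1], [321.8, 159.6]]
top [[197.4, 222.2], [207.4, 221.7], [206.7, 197.8], [213.7, 197.4], [212.9, 174.4], [204.7, 174.8], [205.1, 189.2]]
home a
scene [[318.0, 159.7], [314.3, 164.5], [331.6, 171.8], [329.0, 175.3], [346.3, 182.7], [349.3, 178.3], [338.4, 173.8]]
top [[198.6, 200.0], [208.3, 199.5], [207.6, 176.3], [214.4, 176.0], [213.7, 153.8], [205.7, 154.2], [206.1, 168.1]]
```

The scene half shows the held plate at about (95–230, 85–170), in front of the piston and in line with plate_a. The mask corners match the predicted outlines to within 1 px, so I lower to just above plate_a.

Call:
{"fn": "apply_moves", "kwargs": {
  "targets": [
    [15,0,0,5,0],
    [15,0,0,8,0],
    [15,0,0,8,0],
    [15,0,0,5,0],
    [15,0,0,1,0],
    [15,0,0,0,0],
    [15,0,0,0,0]
  ]
}}

```text
time_s: 15.77
tcp_pos: [0.4887, 0.1536, 0.1685]
ee_rot: [-0.029, 1.0, -0.0, 0.0]
contact_force: [-0.7, 1.0, -0.0]
opening: 0.0275
grasp_force: 59.2
```

```bash
python3 -c "
from h import *
go(np.array([.5592,.1581,.1648]),.063)
for z in(.228,.232,.236,.24): print(z,proj('scene',[.644,.1635,z]),proj('top',[.644,.1635,z]))
"
```

```text
t 15.77 tcp [0.4887 0.1536 0.1685] phi -3.085 open 0.0275 F [-0.7  1.  -0. ] tiltz [ 1.e-04 -1.e-04 -1.e+00]
turn tool yaw -0.006 delta tool mm now [-70.6   0.5   3.7] after turn [-70.6   0.1   3.7]
0.228 [[344.0731576  164.07140061]] [[200.27714912 161.25314714]]
0.232 [[344.19701109 163.28157833]] [[200.0873138 160.9699446]]
0.236 [[344.32130656 162.48877304]] [[199.89646985 160.68522764]]
0.24 [[344.44604619 161.6929689 ]] [[199.7046093  160.39898424]]
```

Crown height is about 0.236, so the gap is about 21 mm and three plates are likely. I insert the second plate now.

Call:
{"fn": "apply_moves", "kwargs": {
  "targets": [
    [15,0,0,2,-0.006],
    [15,0,0,0.7,0],
    [15,-5,0,0,0],
    [15,-8,0,0,0],
    [15,-8,0,0,0],
    [15,-8,0,0,0],
    [15,-6,0,0,0],
    [15,0,0,0,0],
    [15,0,0,0,0]
  ]
}}

```text
time_s: 16.52
tcp_pos: [0.5238, 0.1559, 0.1655]
ee_rot: [-0.032, 1.0, -0.0, -0.0]
contact_force: [0.1, 0.1, -0.5]
opening: 0.0273
grasp_force: 59.2
```

Call:
{"fn": "apply_moves", "kwargs": {
  "targets": [
    [15,-5,0,0,0],
    [15,-6,0,0,0],
    [15,-6,0,0,0],
    [15,-6,0,0,0],
    [15,-6,0,0,0],
    [15,-4,0,0,0],
    [15,-2.5,0,0,0],
    [15,0,0,0,0],
    [15,0,0,0,0]
  ]
}}

```text
time_s: 17.27
tcp_pos: [0.5591, 0.1581, 0.1657]
ee_rot: [-0.032, 1.0, -0.0, -0.0]
contact_force: [0.4, -0.1, -0.1]
opening: 0.0275
grasp_force: 59.2
```

Call:
{"fn": "apply_moves", "kwargs": {
  "targets": [
    [15,0,0,0.6,0],
    [15,0,0,0.6,0],
    [15,0,0,0,0]
  ]
}}

```text
time_s: 17.52
tcp_pos: [0.5589, 0.1582, 0.1645]
ee_rot: [-0.032, 0.999, -0.0, -0.0]
contact_force: [0.8, -0.1, -1.0]
opening: 0.0278
grasp_force: 59.2
```

Call:
{"fn": "apply_moves", "kwargs": {
  "targets": [
    [15,0,0,0.5,0],
    [15,0,0,0.5,0],
    [15,0,0,0,0]
  ]
}}

```text
time_s: 17.77
tcp_pos: [0.559, 0.1582, 0.1637]
ee_rot: [-0.032, 0.999, -0.0, 0.0]
contact_force: [-1.7, -0.0, 2.9]
opening: 0.0272
grasp_force: 59.5
```

```bash
cat >> h.py <<'E'
def cmp(im,c,zt,e=.063):
    m=omask(im);R=Rn.from_rotvec([0,0,e]).as_matrix();o=np.array([c[0],c[1],zt])
    pts=[[-.11,.015],[-.11,-.015],[-.038,-.015],[-.038,-.036],[.032,-.036]]
    print('pred',proj('scene',[o+R@[p[0],p[1],0] for p in pts]).round(1).tolist())
    for v in range(148,190,2):
        g=np.where(m[v,300:362])[0]+300
        if len(g): print(v,g[0],g[-1],end=' | ')
    print()
E
python3 -c "
from h import *
go(np.array([.5592,.1581,.1648]),.063)
a=snap('scene','s7.png');cmp(a,(.644,.1635),.187)
"
```

```text
t 17.77 tcp [0.559  0.1582 0.1637] phi -3.078 open 0.0272 F [-1.7 -0.   2.9] tiltz [ 1.e-04 -1.e-04 -1.e+00]
turn tool yaw 0.0 delta tool mm now [-0.2 -0.1 -1.1] after turn [-0.2 -0.1 -1.1]
pred [[318.1, 158.6], [314.4, 163.4], [331.7, 170.6], [329.1, 174.2], [346.5, 181.5]]
162 316 327 | 164 315 332 | 166 315 334 | 168 320 352 | 170 325 354 | 172 331 353 | 174 331 352 | 176 330 345 | 178 334 349 | 180 339 348 | 182 343 347 |
```

Contact came at the predicted height, and the edges coincide with plate_a. I release.

Call:
{"fn": "apply_moves", "kwargs": {
  "targets": [
    [45,0,0,-0.4,0],
    [45,0,0,0,0],
    [45,0,0,0,0],
    [45,0,0,-4,0],
    [45,0,0,-10,0],
    [45,0,0,-20,0],
    [45,0,0,-30,0],
    [45,10,0,-20,0],
    [45,20,-10,0,0]
  ]
}}

```text
time_s: 18.57
tcp_pos: [0.5321, 0.147, 0.2534]
ee_rot: [-0.032, 0.999, 0.0, 0.004]
contact_force: [0.6, 0.0, -0.4]
opening: 0.0382
grasp_force: 0.0
```

```bash
python3 -c "
from h import *
go(np.array([.5547,-.3366,.06]),-.044)
a=snap('scene','s8.png');cmp(a,(.644,.1635),.187)
"
```

```text
t 18.57 tcp [0.5321 0.147  0.2534] phi -3.078 open 0.0382 F [ 0.6  0.  -0.4] tiltz [ 7.2e-03  6.0e-04 -1.0e+00]
turn tool yaw 0.108 delta tool mm now [   9.7 -484.1  193.3] after turn [ -42.5 -482.2  193.7]
pred [[318.1, 158.6], [314.4, 163.4], [331.7, 170.6], [329.1, 174.2], [346.5, 181.5]]
160 317 323 | 162 315 328 | 164 315 333 | 166 315 334 | 168 320 352 | 170 325 354 | 172 331 354 | 174 331 352 | 176 330 345 | 178 334 349 | 180 338 348 | 182 343 347 |
```

Call:
{"fn": "apply_moves", "kwargs": {
  "targets": [
    [48,0,0,0,0.108],
    [48,-2,-15,0,0],
    [48,-3,-30,0,0],
    [48,-3,-35,0,0],
    [48,-3,-35,0,0],
    [48,-3,-35,0,0],
    [48,-3,-35,5,0],
    [48,-3,-35,10,0],
    [48,-3,-35,15,0],
    [48,-3,-35,15,0],
    [48,-3,-35,15,0],
    [48,-3,-35,15,0],
    [48,-3,-35,15,0],
    [48,-3,-35,15,0],
    [48,-3,-35,15,0],
    [48,-2,-22,15,0],
    [48,0,0,15,0],
    [48,0,0,0,0],
    [48,0,0,0,0]
  ]
}}

```text
time_s: 20.2
tcp_pos: [0.5505, -0.3418, 0.0979]
ee_rot: [0.023, 1.0, 0.001, -0.001]
contact_force: [-0.3, 1.1, -0.5]
opening: 0.0411
grasp_force: 0.0
```

```bash
python3 -c "
from h import *
a=snap('scene','s9.png')
for p in plates('scene',a,.009): 
  if p[2]<800: print(p[0].round(4),round(p[1],3),p[2],p[3].round(3))
go(np.array([.5547,-.3366,.0]),-.044)
"
```

```text
[-0.9116  1.0975] -3.033 275 0.385
[0.5    0.3109] 2.937 300 0.176
[ 0.4776 -0.3667] -0.398 513 0.146
[ 1.4562 -0.0064] -1.571 691 0.691
[ 0.6417 -0.3407] -0.054 562 0.144
t 20.25 tcp [ 0.5512 -0.3418  0.099 ] phi 3.097 open 0.0411 F [0.3 0.  0.1] tiltz [ 3.e-04 -2.e-04 -1.e+00]
turn tool yaw -0.0 delta tool mm now [-3.3  5.4 99. ] after turn [-3.3  5.4 99. ]
```

Call:
{"fn": "apply_moves", "kwargs": {
  "targets": [
    [48,-3.3,5.4,10,0],
    [48,0,0,25,0],
    [48,0,0,30,0],
    [48,0,0,25,0],
    [48,0,0,12,0],
    [48,0,0,5,0],
    [48,0,0,3,0],
    [48,0,0,0,0],
    [48,0,0,0,0]
  ]
}}

```text
time_s: 21.0
tcp_pos: [0.5555, -0.3377, -0.0101]
ee_rot: [0.022, 1.0, -0.001, 0.001]
contact_force: [0.8, 0.5, 0.9]
opening: 0.0408
grasp_force: 0.0
```

Call:
{"fn": "apply_moves", "kwargs": {
  "targets": [
    [48,0,0,2,0],
    [48,0,0,1.5,0],
    [48,0,0,0,0],
    [48,0,0,0,0]
  ]
}}

```text
time_s: 21.33
tcp_pos: [0.5545, -0.3371, -0.0153]
ee_rot: [0.022, 1.0, -0.0, 0.0]
contact_force: [-0.8, 0.1, 1.5]
opening: 0.0413
grasp_force: 0.0
```

Call:
{"fn": "apply_moves", "kwargs": {
  "targets": [
    [15,0,0,0,0],
    [15,0,0,0,0],
    [15,0,0,0,0],
    [15,0,0,0,0],
    [15,0,0,0,0]
  ],
  "force": 60
}}

```text
time_s: 21.75
tcp_pos: [0.5547, -0.3372, -0.0149]
ee_rot: [0.022, 1.0, -0.0, 0.0]
contact_force: [-0.8, -0.1, 5.6]
opening: 0.0275
grasp_force: 59.7
```

Call:
{"fn": "apply_moves", "kwargs": {
  "targets": [
    [15,0,0,-5,0],
    [15,0,0,-15,0],
    [15,0,0,-25,0],
    [15,0,0,-35,-0.107],
    [15,10,0,-35,0],
    [15,20,0,-35,0],
    [15,20,0,-35,0],
    [15,20,0,-30,0],
    [15,5,0,-5,0],
    [15,0,0,0,0],
    [15,0,0,0,0]
  ]
}}

```text
time_s: 22.67
tcp_pos: [0.4796, -0.3417, 0.2041]
ee_rot: [-0.031, 1.0, -0.0, 0.0]
contact_force: [-0.1, 0.2, -0.3]
opening: 0.0273
grasp_force: 59.2
```

```bash
python3 -c "
from h import *
go(np.array([.485,.1535,.2]),.063)
"
```

```text
t 22.67 tcp [ 0.4796 -0.3417  0.2041] phi -3.08 open 0.0273 F [-0.1  0.2 -0.3] tiltz [ 2.e-04 -0.e+00 -1.e+00]
turn tool yaw -0.001 delta tool mm now [-35.9 493.9   4.1] after turn [-36.5 493.9   4.1]
```

Call:
{"fn": "apply_moves", "kwargs": {
  "targets": [
    [15,-1,12,0,0],
    [15,-2,26,0,0],
    [15,-2.5,36,0,0],
    [15,-2.5,36,0,0],
    [15,-2.5,36,0,0],
    [15,-2.5,36,0,0],
    [15,-2.5,36,0,0],
    [15,-2.5,36,0,0],
    [15,-2.5,36,0,0],
    [15,-2.5,36,0,0],
    [15,-2.5,36,0,0],
    [15,-2.5,36,0,0],
    [15,-2.5,36,0,0],
    [15,-2.5,34,0,0],
    [15,-2,20,0,0],
    [15,-1,6,0,0],
    [15,0,0,0,0],
    [15,0,0,0,0],
    [15,0,0,0,0]
  ]
}}

```text
time_s: 24.25
tcp_pos: [0.4845, 0.153, 0.2037]
ee_rot: [-0.031, 1.0, -0.0, -0.001]
contact_force: [-0.1, 0.5, -0.2]
opening: 0.0274
grasp_force: 59.2
```

```bash
python3 -c "
from h import *
go(np.array([.489,.1538,.1735]),.063)
a=snap('scene','s10.png');b=snap('top','t10.png')
p=robot.read_state()['tcp_pos'];e=.063
o=p[:2]+.085*np.array([np.cos(e),np.sin(e)]);cmp(a,o,p[2]+.0178+.006)
m=omask(b)
print([(v,(np.where(m[v,190:225])[0]+190)[[0,-1]].tolist()) for v in range(170,204,2) if m[v,190:225].any()])
R=Rn.from_rotvec([0,0,e]).as_matrix();print(proj('top',[[*o,p[2]+.0238]+R@[-.038,-.036,0],[*o,p[2]+.0238]+R@[.032,-.036,0]]))
"
```

```text
t 24.25 tcp [0.4845 0.153  0.2037] phi -3.08 open 0.0274 F [-0.1  0.5 -0.2] tiltz [-1.3e-03 -4.0e-04 -1.0e+00]
turn tool yaw -0.001 delta tool mm now [-4.5  0.6 30.2] after turn [-4.5  0.6 30.2]
pred [[301.1, 143.6], [297.2, 148.3], [314.3, 155.3], [311.6, 158.8], [328.9, 165.9]]
148 300 325 | 150 307 330 | 152 307 335 | 154 309 338 | 156 314 336 | 158 313 335 | 160 312 330 | 162 315 332 | 164 315 332 | 166 315 335 | 168 320 352 | 170 325 354 | 172 331 354 | 174 331 352 | 176 330 345 | 178 334 349 | 180 338 348 | 182 343 347 | 
[(170, [209, 214]), (172, [208, 214]), (174, [199, 214]), (176, [200, 212]), (178, [200, 212]), (180, [201, 212]), (182, [204, 212]), (184, [204, 213]), (186, [204, 213]), (188, [204, 213]), (190, [203, 214]), (192, [203, 214]), (194, [203, 214]), (196, [203, 214]), (198, [206, 214]), (200, [207, 207])]
[[213.66995018 197.83994864]
 [212.92776357 174.60353236]]
```

Call:
{"fn": "apply_moves", "kwargs": {
  "targets": [
    [15,-4.5,0.6,6,0],
    [15,0,0,10,0],
    [15,0,0,10,0],
    [15,0,0,5,0],
    [15,0,0,2,0],
    [15,0,0,0,0],
    [15,0,0,0,0]
  ]
}}

```text
time_s: 24.93
tcp_pos: [0.4892, 0.1546, 0.1715]
ee_rot: [-0.031, 1.0, -0.0, -0.0]
contact_force: [-0.1, 0.1, -0.1]
opening: 0.0276
grasp_force: 59.2
```

Call:
{"fn": "apply_moves", "kwargs": {
  "targets": [
    [15,0,0,0.5,0],
    [15,0,0,0.3,0],
    [15,0,0,0,0]
  ]
}}

```text
time_s: 25.18
tcp_pos: [0.4895, 0.1546, 0.1709]
ee_rot: [-0.031, 1.0, -0.0, 0.0]
contact_force: [-0.3, -0.6, -0.8]
opening: 0.0276
grasp_force: 59.2
```

Call:
{"fn": "apply_moves", "kwargs": {
  "targets": [
    [15,0,-0.6,0.9,0],
    [15,-5,0,0,0],
    [15,-5,0,0,0],
    [15,-5,0,0,0],
    [15,-3,0,0,0],
    [15,0,0,0,0]
  ]
}}

```text
time_s: 25.68
tcp_pos: [0.508, 0.155, 0.1696]
ee_rot: [-0.031, 1.0, -0.0, -0.0]
contact_force: [-0.2, -0.3, 0.3]
opening: 0.0275
grasp_force: 59.2
```

Call:
{"fn": "apply_moves", "kwargs": {
  "targets": [
    [15,-5,0,0,0],
    [15,-5,0,0,0],
    [15,-5,0,0,0],
    [15,-3,0,0,0],
    [15,0,0,0,0]
  ]
}}

```text
time_s: 26.1
tcp_pos: [0.5259, 0.1562, 0.1697]
ee_rot: [-0.031, 1.0, -0.0, 0.0]
contact_force: [0.6, 0.3, -1.0]
opening: 0.0278
grasp_force: 59.2
```

Call:
{"fn": "apply_moves", "kwargs": {
  "targets": [
    [15,-5,0,0,0],
    [15,-5,0,0,0],
    [15,-5,0,0,0],
    [15,-5,0,0,0],
    [15,0,0,0,0]
  ]
}}

```text
time_s: 26.52
tcp_pos: [0.5461, 0.1574, 0.1696]
ee_rot: [-0.031, 1.0, -0.0, 0.0]
contact_force: [0.1, -0.5, -0.5]
opening: 0.0275
grasp_force: 59.2
```

Call:
{"fn": "apply_moves", "kwargs": {
  "targets": [
    [15,-4,0,0,0],
    [15,-4,0,0,0],
    [15,-4,0,0,0],
    [15,-2,0,0,0],
    [15,0,0,0,0],
    [15,0,0,0.5,0],
    [15,0,0,0,0]
  ]
}}

```text
time_s: 27.1
tcp_pos: [0.5591, 0.1583, 0.1692]
ee_rot: [-0.031, 1.0, -0.0, -0.0]
contact_force: [0.1, -0.6, -0.5]
opening: 0.0276
grasp_force: 59.3
```

```bash
python3 -c "
from h import *
go(np.array([.5600,.1584,.1692]),.063)
a=snap('scene','s11.png');cmp(a,(.644,.1635),.193)
"
```

```text
t 27.1 tcp [0.5591 0.1583 0.1692] phi -3.079 open 0.0276 F [ 0.1 -0.6 -0.5] tiltz [-1.e-04 -1.e-04 -1.e+00]
turn tool yaw -0.001 delta tool mm now [-0.9  0.  -0. ] after turn [-0.9  0.  -0. ]
pred [[318.2, 157.4], [314.5, 162.3], [331.8, 169.5], [329.2, 173.1], [346.7, 180.4]]
160 325 325 | 162 315 330 | 164 315 334 | 166 315 335 | 168 320 354 | 170 325 354 | 172 330 353 | 174 330 352 | 176 330 349 | 178 334 349 | 180 338 348 | 182 343 347 |
```

Call:
{"fn": "apply_moves", "kwargs": {
  "targets": [
    [15,-0.5,0,0.4,0],
    [15,0,0,0.3,0],
    [15,0,0,0,0]
  ]
}}

```text
time_s: 27.4
tcp_pos: [0.5596, 0.1584, 0.1689]
ee_rot: [-0.031, 1.0, -0.0, 0.0]
contact_force: [-1.1, 0.6, 3.4]
opening: 0.0275
grasp_force: 59.6
```

Call:
{"fn": "apply_moves", "kwargs": {
  "targets": [
    [15,0,0,0.4,0],
    [15,0,0,0,0]
  ]
}}

```text
time_s: 27.57
tcp_pos: [0.5596, 0.1584, 0.1687]
ee_rot: [-0.031, 1.0, -0.0, 0.0]
contact_force: [-3.3, -0.3, 4.8]
opening: 0.0274
grasp_force: 59.9
```

Call:
{"fn": "apply_moves", "kwargs": {
  "targets": [
    [45,0,0,-0.5,0],
    [45,0,0,0,0],
    [45,0,0,0,0],
    [45,0,0,-4,0],
    [45,0,0,-10,0],
    [45,0,0,-20,0],
    [45,0,0,-30,0],
    [30,0,0,-30,0],
    [0,0,0,-10,0],
    [0,-10,0,0,0],
    [0,-20,0,0,0],
    [0,-25,0,0,0],
    [0,-20,0,0,0],
    [0,-9,0,0,0],
    [0,0,0,0,0],
    [0,0,0,0,0]
  ],
  "force": 20
}}

```text
time_s: 28.9
tcp_pos: [0.6435, 0.1635, 0.2725]
ee_rot: [-0.031, 1.0, -0.0, -0.0]
contact_force: [0.4, -0.1, 0.5]
opening: 0.0001
grasp_force: 0.0
```

```bash
python3 -c "
from h import *
go(np.array([.644,.1635,.218]),.063)
a=snap('scene','s12.png');cmp(a,(.644,.1635),.193)
f=lambda A:cv2.resize(A[90:200,290:400],(550,550),interpolation=cv2.INTER_CUBIC)
cv2.imwrite('pics/g6.png',f(a)[:,:,::-1])
"
```

```text
t 28.9 tcp [0.6435 0.1635 0.2725] phi -3.079 open 0.0001 F [ 0.4 -0.1  0.5] tiltz [-6.e-04 -1.e-04 -1.e+00]
turn tool yaw -0.001 delta tool mm now [-0.5 -0.  54.5] after turn [-0.5 -0.  54.5]
pred [[318.2, 157.4], [314.5, 162.3], [331.8, 169.5], [329.2, 173.1], [346.7, 180.4]]
158 318 322 | 160 316 326 | 162 315 331 | 164 315 334 | 166 315 335 | 168 320 354 | 170 325 354 | 172 330 353 | 174 331 352 | 176 330 349 | 178 334 349 | 180 338 348 | 182 343 347 |
```

View pics/g6.png

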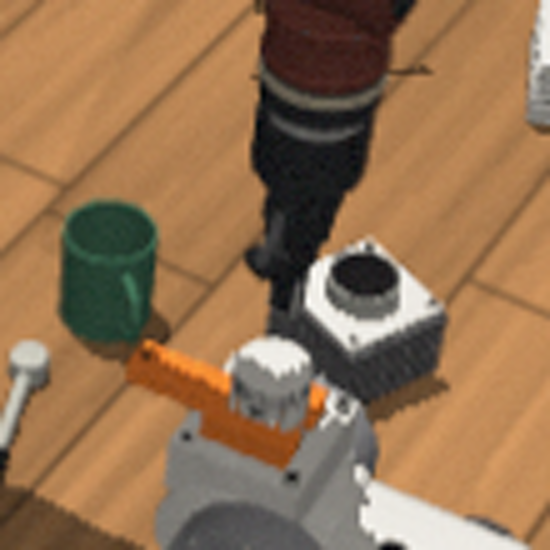

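The three-plate stack is flush under the skirt, and the shut fingers (tip ≈(280,325)) hover above the crown (≈(270,355)). I lower slowly onto it.

Call:
{"fn": "apply_moves", "kwargs": {
  "targets": [
    [0,0,0,10,0],
    [0,0,0,12,0],
    [0,0,0,10,0],
    [0,0,0,6,0],
    [0,0,0,3,0],
    [0,0,0,1.5,0],
    [0,0,0,0,0],
    [0,0,0,0,0]
  ]
}}

```text
time_s: 29.62
tcp_pos: [0.6437, 0.1636, 0.2308]
ee_rot: [-0.031, 1.0, -0.0, 0.0]
contact_force: [0.2, 0.5, 0.1]
opening: 0.0
grasp_force: 0.0
```

Call:
{"fn": "apply_moves", "kwargs": {
  "targets": [
    [0,0,0,1,0],
    [0,0,0,1,0],
    [0,0,0,1,0],
    [0,0,0,0,0]
  ]
}}

```text
time_s: 29.95
tcp_pos: [0.6435, 0.1636, 0.227]
ee_rot: [-0.031, 1.0, -0.0, -0.0]
contact_force: [-0.4, -0.1, -0.1]
opening: -0.0004
grasp_force: 0.0
```

Call:
{"fn": "apply_moves", "kwargs": {
  "targets": [
    [0,0,0,1,0],
    [0,0,0,1,0],
    [0,0,0,0,0]
  ]
}}

```text
time_s: 30.2
tcp_pos: [0.6435, 0.1636, 0.2249]
ee_rot: [-0.031, 1.0, -0.0, -0.0]
contact_force: [0.2, 0.7, -0.8]
opening: 0.0
grasp_force: 0.0
```

Call:
{"fn": "apply_moves", "kwargs": {
  "targets": [
    [0,0,0,1,0],
    [0,0,0,1,0],
    [0,0,0,1,0],
    [0,0,0,0,0]
  ]
}}

```text
time_s: 30.53
tcp_pos: [0.6434, 0.1636, 0.2219]
ee_rot: [-0.031, 1.0, -0.0, -0.0]
contact_force: [0.4, 0.6, -0.6]
opening: -0.0002
grasp_force: 0.0
```

Call:
{"fn": "apply_moves", "kwargs": {
  "targets": [
    [0,0,0,1,0],
    [0,0,0,1,0],
    [0,0,0,0,0]
  ]
}}

```text
time_s: 30.78
tcp_pos: [0.6435, 0.1636, 0.2199]
ee_rot: [-0.031, 1.0, -0.0, -0.0]
contact_force: [-0.5, 0.3, 0.3]
opening: 0.0002
grasp_force: 0.0
```

Call:
{"fn": "apply_moves", "kwargs": {
  "targets": [
    [0,0,0,1,0],
    [0,0,0,1,0],
    [0,0,0,0,0]
  ]
}}

```text
time_s: 31.03
tcp_pos: [0.6435, 0.1636, 0.2179]
ee_rot: [-0.031, 1.0, -0.0, -0.0]
contact_force: [0.4, -0.1, -1.1]
opening: -0.0001
grasp_force: 0.0
```

Call:
{"fn": "apply_moves", "kwargs": {
  "targets": [
    [0,0,0,1,0],
    [0,0,0,1,0],
    [0,0,0,0,0]
  ]
}}

```text
time_s: 31.28
tcp_pos: [0.6435, 0.1636, 0.2159]
ee_rot: [-0.031, 1.0, -0.0, -0.0]
contact_force: [-0.5, 0.7, 0.5]
opening: 0.0
grasp_force: 0.0
```

Call:
{"fn": "apply_moves", "kwargs": {
  "targets": [
    [0,0,0,0.7,0],
    [0,0,0,0.7,0],
    [0,0,0,0,0]
  ]
}}

```text
time_s: 31.53
tcp_pos: [0.6436, 0.1636, 0.2148]
ee_rot: [-0.031, 1.0, -0.0, 0.0]
contact_force: [0.0, 0.4, -0.2]
opening: 0.0002
grasp_force: 0.0
```

Call:
{"fn": "apply_moves", "kwargs": {
  "targets": [
    [0,0,0,0.7,0],
    [0,0,0,0.7,0],
    [0,0,0,0,0]
  ]
}}

```text
time_s: 31.78
tcp_pos: [0.6436, 0.1636, 0.2143]
ee_rot: [-0.031, 1.0, -0.0, 0.001]
contact_force: [-2.1, 0.4, 5.9]
opening: -0.0001
grasp_force: 3.0
```

Contact at TCP z ≈ 0.2146. I keep pressing gently until the stack takes the load.

Call:
{"fn": "apply_moves", "kwargs": {
  "targets": [
    [0,0,0,0.3,0],
    [0,0,0,0.3,0],
    [0,0,0,0,0]
  ]
}}

```text
time_s: 32.03
tcp_pos: [0.6437, 0.1636, 0.2143]
ee_rot: [-0.031, 1.0, -0.0, 0.001]
contact_force: [-3.6, -0.5, 8.3]
opening: 0.0
grasp_force: 4.5
```

Call:
{"fn": "apply_moves", "kwargs": {
  "targets": [
    [0,0,0,0.3,0],
    [0,0,0,0.3,0],
    [0,0,0,0,0]
  ]
}}

```text
time_s: 32.28
tcp_pos: [0.6437, 0.1636, 0.2142]
ee_rot: [-0.031, 1.0, -0.0, 0.001]
contact_force: [-4.8, -0.4, 11.8]
opening: -0.0001
grasp_force: 6.0
```

Call:
{"fn": "apply_moves", "kwargs": {
  "targets": [
    [0,0,0,0.3,0],
    [0,0,0,0.3,0],
    [0,0,0,0,0]
  ]
}}

```text
time_s: 32.53
tcp_pos: [0.6437, 0.1636, 0.2143]
ee_rot: [-0.031, 1.0, -0.0, 0.001]
contact_force: [-5.9, -0.9, 15.6]
opening: -0.0001
grasp_force: 7.5
```

Call:
{"fn": "apply_moves", "kwargs": {
  "targets": [
    [0,0,0,0.4,0],
    [0,0,0,0.4,0],
    [0,0,0,0,0],
    [0,0,0,0,0],
    [0,0,0,0,0],
    [0,0,0,0,0]
  ]
}}

```text
time_s: 33.03
tcp_pos: [0.6437, 0.1636, 0.2142]
ee_rot: [-0.031, 1.0, -0.0, 0.002]
contact_force: [-8.5, -1.2, 18.8]
opening: 0.0
grasp_force: 9.5
```

Call:
{"fn": "apply_moves", "kwargs": {
  "targets": [
    [0,0,0,-2,0],
    [0,0,0,-2,0],
    [0,0,0,-5,0],
    [0,0,0,-12,0],
    [0,0,0,-25,0],
    [0,0,0,-30,0],
    [0,20,0,-20,0],
    [0,30,0,0,0],
    [0,35,0,0,0],
    [0,35,0,0,0],
    [0,0,0,0,0],
    [0,0,0,0,0]
  ]
}}

```text
time_s: 34.03
tcp_pos: [0.5223, 0.1563, 0.3072]
ee_rot: [-0.031, 1.0, -0.0, 0.0]
contact_force: [-0.3, -1.0, -0.1]
opening: -0.0003
grasp_force: 0.0
```

```bash
python3 -c "
from h import *
a=snap('scene','s13.png');b=snap('top','t13.png');cmp(a,(.644,.1635),.193)
def prof(im):
    g=cv2.cvtColor(im,cv2.COLOR_RGB2GRAY).astype(float);return g[150:185,343:347].mean(1)
L=[cv2.imread('pics/%s.png'%n)[:,:,::-1].copy() for n in('s0','s8','s12')]+[a]
for im in L: print(prof(im).round().astype(int).tolist())
# vertical shift of piston patch relative to s8 by phase correlation
P=lambda im:cv2.cvtColor(im[154:176,330:358],cv2.COLOR_RGB2GRAY).astype(np.float32)
print('s8->s12',cv2.phaseCorrelate(P(L[1]),P(L[2])),'s12->now',cv2.phaseCorrelate(P(L[2]),P(a)))
for p in plates('scene',a,.009):
  if p[2]<800: print(p[0].round(4),p[2])
"
```

```text
pred [[318.2, 157.4], [314.5, 162.3], [331.8, 169.5], [329.2, 173.1], [346.7, 180.4]]
158 318 322 | 160 316 326 | 162 315 330 | 164 315 334 | 166 315 335 | 168 320 354 | 170 325 354 | 172 331 353 | 174 331 352 | 176 330 349 | 178 334 349 | 180 338 348 | 182 343 347 | 
[73, 76, 74, 66, 65, 65, 56, 140, 219, 237, 238, 239, 239, 238, 237, 237, 234, 235, 205, 136, 107, 105, 108, 114, 120, 112, 110, 103, 96, 94, 95, 132, 126, 171, 224]
[72, 73, 72, 64, 64, 62, 56, 137, 216, 233, 234, 235, 235, 234, 233, 195, 142, 130, 128, 110, 100, 99, 104, 112, 117, 107, 94, 92, 91, 92, 89, 88, 88, 110, 126]
[49, 61, 75, 67, 65, 64, 56, 137, 217, 235, 236, 237, 236, 224, 185, 145, 130, 131, 130, 112, 99, 98, 105, 111, 118, 108, 96, 91, 92, 87, 86, 87, 90, 112, 127]
[71, 73, 70, 64, 63, 61, 57, 116, 210, 233, 235, 236, 235, 235, 221, 168, 130, 130, 130, 109, 100, 102, 110, 114, 110, 103, 96, 94, 92, 86, 84, 86, 89, 110, 126]
s8->s12 ((-0.3193221459342901, -0.5918507654676688), 0.9271620915995704) s12->now ((0.11995235666237569, 0.6282120079235582), 0.93948888513777)
[0.4977 0.3141] 332
[ 0.478  -0.3662] 525
[ 1.4564 -0.0053] 688
```

The crown's far edge dropped by about 0.25 px (≈1.5 mm) and the pressing load held solid at 19 N, so the piston is seated. Three plates are stacked, the spare lies on the mat, and the arm is clear.

```bash
python3 -c "
from h import *
print(robot.hand_in())"
```

```text
the job is handed in; nothing more can be done
None
```

I handed the job in at about 34 s: two plates were added to the first, making three under the piston, with the piston pressed down onto the stack and the spare flat on the mat. The hand-in returned no verdict.

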